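Re-lay the loose relief tiles in a conservation tray

TASK

Get the relief-tile panel ready for the conservator: first unfold the crank handle on the tray until it stands upright, then wind the crank clockwise by it until the hold-down bar is fully back at its stop. Fold the handle flat again, and lay every loose coloured tile that is on the table into the gap of its own shape, face up, turned so that it drops fully home, flush with the cream tiles around it. Do not knock over the blue-capped bottle or the jar.

Things in the scene. Friction and masses are not known exactly. Their poses are not given: they have to be found in the camera images.
- tray: fixed setting tray of a tile panel, wooden rim 196 (its y) x 168 mm (its x), 16 mm high; origin: middle of its underside; x points to its far side, y to its left. Cream tiles lie in it, tops flush with the rim, 16 mm above the table. Four shaped gaps remain, floor 6 mm above the table, fenced by grey round-topped ribs 4 mm wide, 8 mm high. Rails 19 mm high along both short ends; crank housing on the left
- bar_middle (a point): middle of the aluminium hold-down bar, 30 mm (tray x) x 216 mm (tray y) x 10 mm, lying across the tray 20 to 30 mm above the table. At the start it covers the far row of gaps (blue and red); the crank carries it along tray +x, 8 mm per rad, until it is clear beyond the far rim
- crank (a joint): angle of the steel crank wheel, rad, growing clockwise seen from above, which carries the bar back; stops at 0 and 9.4 (bar fully back). Starts at 0 to 1.2. Stays where it is left, needs about 0.06 N m. Wheel 112 mm across, its top 44 mm above the table, on a housing 116 x 116 mm
- crank_axis (a point): fixed point on the vertical axis of the crank wheel, 54 mm above the table, at the height of the handle's fold pivot
- handle (a joint): fold angle of the crank handle, rad: 0 = folded flat over the wheel, from its pivot near the rim across the wheel's centre; 1.57 = upright (its stop). The free end rises on an arc about the pivot, whose axis is level and tangential to the wheel. Stays where it is left (0.05 N m)
- handle_pivot (a point): fold pivot of the crank handle: on the wheel, 45 mm from the wheel's axis, 54 mm above the table
- handle_grip (a point): point on the axis of the handle's red grip sleeve, 44 mm from the pivot. The sleeve is 16 mm across, covers 13 to 61 mm from the pivot and spins freely on the handle, so it can be held firmly while carried round. Folded, its axis is 10 mm above the wheel's top
- stud_T (a point): middle of the stud of the loose blue tile (may be absent). T shape: 3-square bar along its y, a fourth square on the -x side of the middle; stud 7 mm to -x of the bar's middle. 28 mm squares, outline 78 x 50 mm, 10 mm thick, 90 g, lies face up; paler square stud 22 x 22 mm on top, 18 mm high, sides along the tile's axes; this point is 19 mm above the underside
- gap_T (a point): where the middle of the blue tile's stud comes when that tile lies home in its gap (far left part of the tray): 25 mm above the table. Axes those of the tray; the tile's axes then agree with them. The gap leaves the tile 1.25 mm of play all round
- stud_L (a point): middle of the stud of the loose red tile (may be absent). L shape, mirror image of the yellow: 3-square bar along its y, a fourth square on the -x side of the +y end; stud 7 mm to +y of the bar's middle. 28 mm squares, outline 78 x 50 mm, 10 mm thick, 90 g, lies face up; paler square stud 22 x 22 mm on top, 18 mm high, sides along the tile's axes; this point is 19 mm above the underside
- gap_L (a point): where the middle of the red tile's stud comes when that tile lies home in its gap (far right part of the tray): 25 mm above the table. Axes those of the tray; the tile's axes then agree with them. The gap leaves the tile 1.25 mm of play all round
- stud_S (a point): middle of the stud of the loose green tile (may be absent). S shape: two 2-square bars along its y, side by side, shifted by a square, the +x one farther to +y; stud in the middle. 28 mm squares, outline 78 x 50 mm, 10 mm thick, 90 g, lies face up; paler square stud 22 x 22 mm on top, 18 mm high, sides along the tile's axes; this point is 19 mm above the underside
- gap_S (a point): where the middle of the green tile's stud comes when that tile lies home in its gap (near left part of the tray): 25 mm above the table. Axes those of the tray; the tile's axes then agree with them, or are half a turn off. The gap leaves the tile 1.25 mm of play all round
- stud_J (a point): middle of the stud of the loose yellow tile (may be absent). J shape, mirror image of the red: 3-square bar along its x, a fourth square on the +y side of the -x end; stud 7 mm to -x of the bar's middle. 28 mm squares, outline 78 x 50 mm, 10 mm thick, 90 g, lies face up; paler square stud 22 x 22 mm on top, 18 mm high, sides along the tile's axes; this point is 19 mm above the underside
- gap_J (a point): where the middle of the yellow tile's stud comes when that tile lies home in its gap (near right part of the tray): 25 mm above the table. Axes those of the tray; the tile's axes then agree with them. The gap leaves the tile 1.25 mm of play all round
- flask: bystander: glass bottle with blue cap, 72 mm across, 150 mm tall, origin at the middle of its underside; beyond the tray
- jar: bystander: amber jar with white lid, 56 mm across, 65 mm tall, origin at the middle of its underside; beyond the tray
Not all that is in view belongs to the job. Several things look just like the part that bears stud_S: the one meant starts farthest to the robot's left.

How it is judged:
By the outcome, as a careful person would: the job done as asked, in the order asked, and still so for the second after the job is handed in, with the robot touching nothing.
Of tile_T, tile_L, tile_S, tile_J only 3 to 4 are there at a start; the rules pass over those that are not, and their reading is None.
At some moment in a run one of tile_T, tile_L, tile_S, tile_J may be knocked a few centimetres aside while the robot is not near it.
Once in a run the grip may slacken for a moment while it holds something.
It also fails if it takes over 210 s, if anything falls off the work surface, if the arm or the gripper's body presses on something with over 40 N, if the wrist force passes 120 N, or if a joint passes its speed limit or range.

ROBOT

A 6-joint arm with a two-finger parallel gripper is mounted at the origin on the work surface. World frame = base frame: x ahead of the robot, y to its left, z up, the work surface at z = 0. Lengths are in m, angles in rad, forces in N, time in s.
With the tool pointing down it reaches from about 0.325 to 0.775 m from the base axis. Payload 5.5 kg.
Tool frame: the origin (TCP) lies at the very end of the fingers, on their centre line; the grasp point (between the pads) lies grip_point_offset behind it (grip_point_offset is the distance from the TCP to the grasp point, in m); z points along the fingers, y is the line along which they close (so a half turn about z gives the same grasp; the last joint's range is limited). The gripper opens to 85 mm and grips with 20 to 120 N. Pads are 22 mm wide; open, the fingers measure 114 mm over their backs; the gripper's body (76 mm by 85 mm) begins 54 mm behind the grasp point. The pads swing forward as they close: fully open they stand 13 mm farther back than shut.
Start: joints at [-1.307, 0.091, 1.231, -0, 1.82, -0.057], TCP at [0.189, -0.569, 0.231] pointing down, gripper open.
Joint ranges: [-2.87, 2.87], [-0.86, 2.18], [0.17, 2.46], [-1.51, 4.65], [0.06, 2.69], [-2.65, 2.65]. Speed limits (rad/s): [2.57, 2.57, 3.01, 3.14, 3.14, 3.14].

INTERFACE

Orientations are given as a unit quaternion [x, y, z, w].
In Python, from plant import get_obs, snapshot, job_done, grip_point_offset gives the robot as it stands. The module is installed in compiled form; this text tells all that it offers.
- The arm moves only by the tool servo_tool, never from a script. Its argument "rows" is a list of rows, each a list of 5 numbers: the opening in per cent of the stroke, from 0 (shut) to 100 (fully open), then the shift along the tool's x, y, z in mm, then the turn about the tool's z in rad. In form: [[hand, tx, ty, tz, spin], ...]. A call has 1 to 8 rows; each row is the pose to reach, as a shift and turn from the pose commanded when the call began, along the tool's axes at that moment; what a row does not reach only later rows make up. A row lasts 1/12 s, in which the tool goes at most 41.7 mm and 7.16 degrees, less where a joint would pass 70% of its speed; a pose out of reach is approached as far as the arm can. A call with a gripper value outside its range is refused whole. The fingers move at their own pace and stop on an object; the grip force is fixed at half the most. Time passes only in rows, so rows that repeat a pose let the fingers close. It gives the time, the measured TCP pose, the force, the opening and the grip force at its end, in the units of the state.
- get_obs(): the state, without advancing time (a new reading comes with each control period).
- snapshot(name): name is "side" or "top" or "wrist"; returns a dict with "image" (480x640x3 uint8, red, green, blue), "z_map" (480x640 float32, m along the optical axis (not along the pixel's ray), 0 where there is no reading), "vfov" (degrees; the focal length in pixels is half the picture's height over the tangent of half this angle, whatever the lens; pixels are square), "cx", "cy" (the principal point, pixels), "k1" (the pictures are not rectified: a ray, as slopes to the right and down, at radius r is drawn at 1 + k1 r^2 times it, then the intrinsics apply), "camera_from_world" (4x4, takes a point from world to camera coordinates). Camera axes: x right, y down, z forward; pixel columns grow to the right and rows downward; lengths in m; the calibration is good to about 2 mm. A picture is of the moment at which its call begins.
- job_done(): hands the job in; it is judged then, once.
The state is a dict: "time": time; "joint_pos": joint angles; "qvel": joint speeds; "joint_torque": joint torques, N m; "eef_pos": TCP position; "tool_rot": TCP orientation; "ft_force": force on the tool from outside, world axes, zero at the start; "wrist_torque": the same for the moment, N m; "width": finger opening in m; "grip_force": force on a finger pad.
Only numpy, scipy, OpenCV 4.12 (cv2) and the standard library are available. Lean on these libraries where they do the work, as an engineer would, in place of code of your own. Each camera call takes 0.05 s, during which the arm holds its last target. There are 200 camera calls.

## Working session

There is one attempt and no reset: what is moved stays moved. The work goes in short steps, Python scripts to look and compute and a tool call to move; the robot and the scene stay as the last step left them, time stands still between calls to the robot, and variables do not carry over. Pictures are saved under pics/ and viewed, at most 14 in all, crops included, and the job is handed in when it is done.

Besides the shell and the picture viewer there is one more tool, called in YAML: its name, and indented under it one key for each argument. servo_tool: Moves the arm, as the interface text tells. Its arguments: {"type":"object","properties":{"rows":{"type":"array","items":{"type":"array","items":{"type":"number"}}}},"required":["rows"]}

```bash
mkdir -p pics; cat > h.py <<'E'
import numpy as np, cv2
from plant import get_obs, snapshot, job_done, grip_point_offset
def snap(n,save=None):
    s=snapshot(n)
    if save: cv2.imwrite(f'pics/{save}.png',s['image'][:,:,::-1])
    f=240/np.tan(np.radians(s['vfov'])/2); s['f']=f
    return s
def rays(s,uv):
    uv=np.atleast_2d(uv).astype(float)
    d=(uv-[s['cx'],s['cy']])/s['f']; x=d.copy()
    for _ in range(20): x=d/(1+s['k1']*(x**2).sum(1,keepdims=True))
    return np.c_[x,np.ones(len(x))]
def onplane(s,uv,z):
    T=s['camera_from_world'];R=T[:3,:3];c=-R.T@T[:3,3]
    w=rays(s,uv)@R
    return c+w*((z-c[2])/w[:,2])[:,None]
def cloud(s):
    v,u=np.mgrid[:480,:640]
    r=rays(s,np.c_[u.ravel(),v.ravel()])*s['z_map'].ravel()[:,None]
    T=s['camera_from_world']
    return ((r-T[:3,3])@T[:3,:3]).reshape(480,640,3)
def proj(s,p):
    T=s['camera_from_world'];q=np.atleast_2d(p)@T[:3,:3].T+T[:3,3]
    x=q[:,:2]/q[:,2:];x=x*(1+s['k1']*(x**2).sum(1,keepdims=True))
    return x*s['f']+[s['cx'],s['cy']]
E
python3 - <<'E'
from h import *
for n in('top','side'):
    s=snap(n,n+'0');T=s['camera_from_world'];print(n,s['f'],s['k1'],-T[:3,:3].T@T[:3,3],T[:3,:3].round(2).tolist())
o=get_obs();print(grip_point_offset,o['eef_pos'],o['tool_rot'],o['width'],o['time'])
E
```

```text
top 589.2796925542866 -0.022324772730830614 [ 0.38626119 -0.06785199  1.39147902] [[-0.0, -1.0, -0.02], [-0.99, 0.0, -0.13], [0.13, 0.02, -0.99]]
side 472.40407752711405 -0.09925255732540073 [ 0.29279116 -0.86321753  1.09823071] [[0.94, -0.35, -0.02], [-0.28, -0.72, -0.63], [0.21, 0.6, -0.77]]
0.0187 [ 0.18911425 -0.56915801  0.23027119] [ 9.87165865e-01  1.59695999e-01 -9.37848749e-05 -8.56434373e-04] 0.08577935893584075 0.1
```

View pics/top0.png

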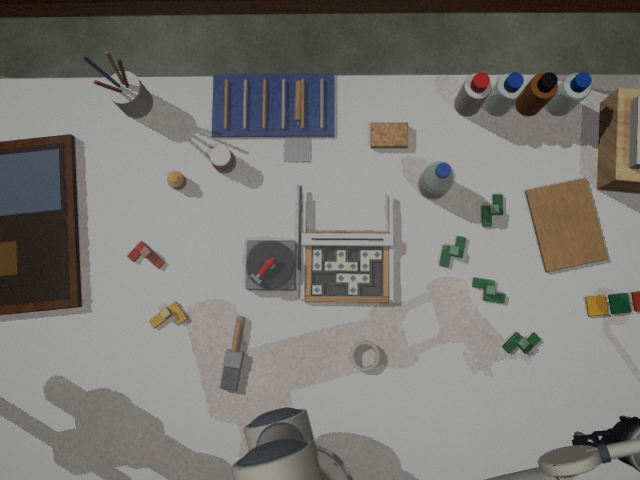

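View pics/side0.png

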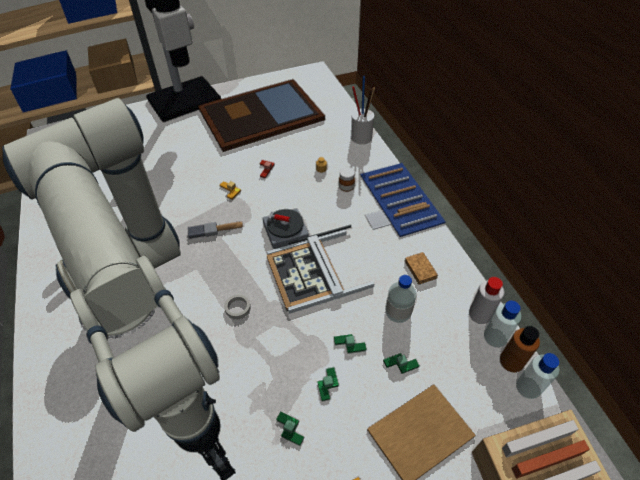

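The top view shows the crank at (270,265) with its red handle. The tray is at (347,262), the red tile at (147,255), the yellow at (170,316), and the leftmost green at (453,251). There is no blue tile. The bottle is at (437,178) and the jar is probably at (221,157).

```bash
cat >> h.py <<'E'
def hsv(s): return cv2.cvtColor(s['image'],cv2.COLOR_RGB2HSV)
def red(s):
    H=hsv(s); return (((H[...,0]<8)|(H[...,0]>172))&(H[...,1]>130)&(H[...,2]>60)).astype(np.uint8)
def yellow(s):
    H=hsv(s); return ((H[...,0]>17)&(H[...,0]<32)&(H[...,1]>120)&(H[...,2]>90)).astype(np.uint8)
def green(s):
    H=hsv(s); return ((H[...,0]>50)&(H[...,0]<90)&(H[...,1]>80)).astype(np.uint8)
def blobs(m,amin=40):
    n,l,st,c=cv2.connectedComponentsWithStats(m)
    return [(st[i,4],c[i].round(1),l==i) for i in range(1,n) if st[i,4]>=amin]
E
python3 - <<'E'
from h import *
for n in('top','side'):
    s=snap(n);P=cloud(s)
    for nm,f in(('red',red),('yel',yellow),('grn',green)):
        for a,c,m in blobs(f(s),60):
            p=P[m];q=np.percentile(p,[2,50,98],axis=0)
            if q[1,2]<.12 : print(n,nm,a,c,q.round(3).tolist(), cv2.minAreaRect(p[:,:2].astype(np.float32)))
    if n=='top':
        # tray wood rim, wheel
        H=P[...,2]
        Hh=hsv(s)
        reg=np.zeros((480,640),bool);reg[190:315,240:400]=1
        wood=reg&(Hh[...,0]>5)&(Hh[...,0]<20)&(Hh[...,1]>90)&(Hh[...,2]>90)
        uv=np.argwhere(wood)[:,::-1];w=onplane(s,uv,.016)
        print('wood',len(uv),cv2.minAreaRect(w[:,:2].astype(np.float32)))
        wh=reg&(H>.038)&(H<.05)
        print('wheel',wh.sum(),P[wh].mean(0),np.percentile(P[wh],[1,99],axis=0))
        bar=reg&(H>.026)&(H<.034);bar[:,:302]=0;bar[:,392:]=0
        print('bar',cv2.minAreaRect(P[bar][:,:2].astype(np.float32)))
        for (u,v) in [(437,170),(221,157),(176,180),(444,170)]: print(u,v,P[v,u])
        cv2.imwrite('pics/z.png',cv2.resize(s['image'][170:330,220:420,::-1],(800,640))[:600])
E
```

```text
top red 127 [135.7 251.5] [[0.538, 0.387, 0.003], [0.554, 0.404, 0.01], [0.576, 0.421, 0.016]] ((0.5565141439437866, 0.4019327759742737), (0.021371915936470032, 0.04693897068500519), 50.04029083251953)
top red 107 [266.2 265.5] [[0.499, 0.069, 0.057], [0.515, 0.086, 0.065], [0.533, 0.103, 0.071]] ((0.44671541452407837, 0.017993107438087463), (0.2070978283882141, 0.045229874551296234), 45.32334899902344)
top red 129 [636.  300.4] [[0.415, -0.781, 0.002], [0.438, -0.772, 0.008], [0.457, -0.765, 0.015]] ((0.4360277056694031, -0.7727918028831482), (0.017465246841311455, 0.04258304089307785), 88.14054107666016)
top yel 372 [596.1 305.2] [[0.405, -0.699, 0.003], [0.427, -0.678, 0.009], [0.448, -0.656, 0.015]] ((0.4263312518596649, -0.6777390241622925), (0.04438310116529465, 0.046658482402563095), 5.463604927062988)
top yel 147 [177.6 311.6] [[0.391, 0.282, 0.006], [0.414, 0.298, 0.011], [0.433, 0.316, 0.017]] ((0.38955074548721313, 0.12748728692531586), (0.3881916403770447, 0.04450029879808426), 82.49566650390625)
top yel 109 [156.2 320.4] [[0.38, 0.333, 0.005], [0.393, 0.349, 0.011], [0.4
[... 3227 characters left out ...]
0.3503558337688446), (0.044606421142816544, 0.08407068997621536), 32.5130615234375)
side grn 315 [401.  362.8] [[0.617, -0.471, 0.005], [0.651, -0.452, 0.01], [0.69, -0.424, 0.031]] ((0.46673744916915894, -0.6322417259216309), (0.5721553564071655, 0.08406426012516022), 44.65842056274414)
side grn 329 [327.3 383.9] [[0.437, -0.466, 0.003], [0.459, -0.437, 0.01], [0.489, -0.399, 0.03]] ((0.38773947954177856, -0.629145622253418), (0.5051526427268982, 0.04871109873056412), 68.63951110839844)
side grn 384 [289.7 428.2] [[0.323, -0.541, 0.005], [0.342, -0.508, 0.009], [0.362, -0.464, 0.029]] ((0.34324440360069275, -0.5022144913673401), (0.0848095566034317, 0.044770196080207825), 88.12200164794922)
```

View pics/z.png

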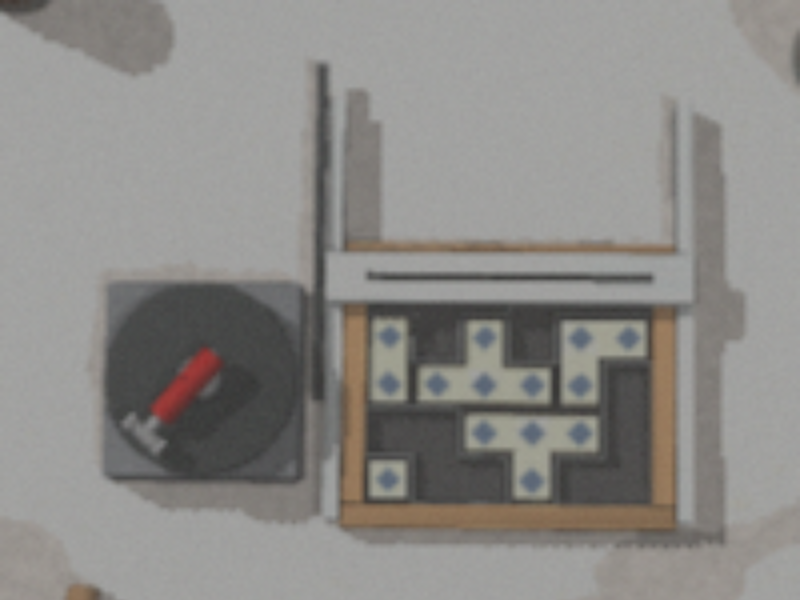

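The housing centre is near (270.5,264.5). The handle pivot is at lower left (256,278), and the free end points up and to the right. The bar covers the far row of gaps. I'll move above the crank, turn the fingers across the handle, and then look with the wrist camera.

servo_tool:
  rows:
    - [100,0,0,-80,0]
    - [100,27,-29,-120,0]
    - [100,54,-58,-120,0]
    - [100,81,-87,-120,0]
    - [100,108,-116,-120,0]
    - [100,135,-145,-120,0]
    - [100,162,-174,-120,0]
    - [100,189,-203,-120,0]

```text
time: 0.87
eef_pos: [0.2976, -0.3313, 0.3514]
tool_rot: [0.987, 0.159, 0.0, 0.0]
ft_force: [-0.0, -0.4, 0.2]
width: 0.085
grip_force: 0.0
```

servo_tool:
  rows:
    - [100,27,-29,0,0]
    - [100,54,-58,0,0]
    - [100,81,-87,0,0]
    - [100,108,-116,0,0]
    - [100,135,-145,0,0]
    - [100,162,-174,0,0]
    - [100,189,-203,0,0]
    - [100,216,-232,0,0]

```text
time: 1.53
eef_pos: [0.4293, -0.0428, 0.3513]
tool_rot: [0.987, 0.16, 0.0, 0.0]
ft_force: [0.6, 0.3, -0.3]
width: 0.0852
grip_force: 0.0
```

servo_tool:
  rows:
    - [100,0,0,0,-0.12]
    - [100,0,0,0,-0.24]
    - [100,0,0,0,-0.36]
    - [100,0,0,0,-0.48]
    - [100,0,0,0,-0.6]
    - [100,0,0,0,-0.72]
    - [100,0,0,0,-0.84]
    - [100,0,0,0,-0.96]

```text
time: 2.2
eef_pos: [0.429, -0.0448, 0.3511]
tool_rot: [0.8, 0.6, -0.0, -0.0]
ft_force: [-0.1, -0.4, 0.4]
width: 0.0856
grip_force: 0.0
```

servo_tool:
  rows:
    - [100,0,0,0,-0.12]
    - [100,0,0,0,-0.24]
    - [100,0,0,0,-0.36]
    - [100,0,0,0,-0.48]
    - [100,0,0,0,-0.6]
    - [100,0,0,0,-0.72]
    - [100,0,0,0,-0.84]
    - [100,0,0,0,-0.96]

```text
time: 2.87
eef_pos: [0.429, -0.0448, 0.3511]
tool_rot: [0.433, 0.902, -0.0, -0.0]
ft_force: [-0.5, -0.4, -0.5]
width: 0.0855
grip_force: 0.0
```

```bash
cat >> h.py <<'E'
def pose():
    o=get_obs();q=o['tool_rot'];phi=2*np.arctan2(q[1],q[0]);phi=(phi+np.pi)%(2*np.pi)-np.pi
    return o,np.array(o['eef_pos']),phi
def to(target,phi_t=None):
    "shift (mm) in present tool axes and spin to reach world target / phi"
    o,p,f=pose();d=(np.array(target)-p)*1000
    sp=0 if phi_t is None else -((phi_t-f+np.pi)%(2*np.pi)-np.pi)
    return np.round([d[0]*np.cos(f)+d[1]*np.sin(f),d[0]*np.sin(f)-d[1]*np.cos(f),-d[2],sp*1000],1)
E
python3 - <<'E'
from h import *
o,p,f=pose();print(p,f,o['joint_pos'],o['time'],o['ft_force'])
s=snap('wrist','w1');T=s['camera_from_world'];print(s['f'],s['k1'],-T[:3,:3].T@T[:3,3],T[:3,:3].round(2).tolist())
P=cloud(s)
for a,c,m in blobs(red(s),60):
    print(a,c,np.percentile(P[m],[2,50,98],axis=0).round(4).tolist())
E
```

```text
[ 0.42903209 -0.0447936   0.35105238] 2.246739204359031 [-1.82921891e-01 -2.94294426e-01  1.37392958e+00 -1.28019941e-05
  2.06219160e+00 -8.58870808e-01] 2.8667 [-0.45374664 -0.43592673 -0.52401645]
348.3799350552402 -0.05180559878581964 [0.37996931 0.01675388 0.49514867] [[0.78, 0.63, 0.0], [0.6, -0.74, 0.31], [0.19, -0.24, -0.95]]
449 [444.7 147.4] [[0.4978, 0.0672, 0.0607], [0.5157, 0.0841, 0.0658], [0.5348, 0.1021, 0.0697]]
```

View pics/w1.png

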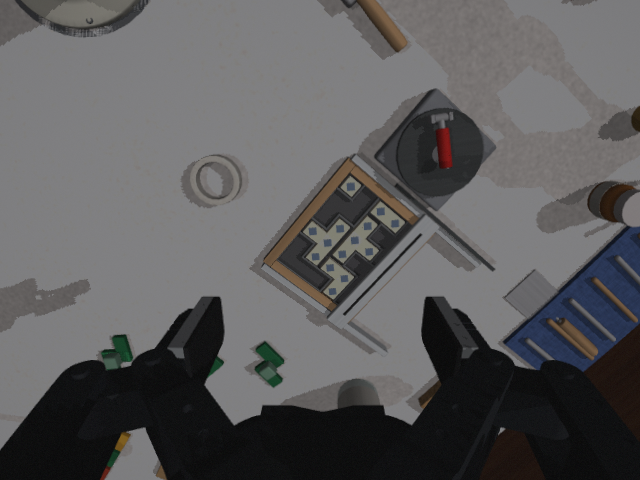

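The wrist view shows the wheel at (440,150) with the red grip at (444,147). The whole tray is visible around (345,235).

```bash
cat > m1.py <<'E'
from h import *
s=snap('wrist');P=cloud(s);H=hsv(s)
m=max(blobs(red(s),60),key=lambda b:b[0])[2]
uv=np.argwhere(m)[:,::-1]
w=onplane(s,uv,.058)[:,:2]
r=cv2.minAreaRect(w.astype(np.float32));c=w.mean(0);ev=np.linalg.svd(w-c)[2][0]
print('red',c.round(4),r,'dir',np.degrees(np.arctan2(ev[1],ev[0])))
V=s['image'].mean(2)
z=P[...,2]
wh=(z>.037)&(z<.052)&(np.hypot(P[...,0]-.522,P[...,1]-.077)<.11)&(H[...,2]<75)
wh=cv2.morphologyEx((wh|m).astype(np.uint8),cv2.MORPH_OPEN,np.ones((5,5)))
b=max(blobs(wh),key=lambda b:b[0]);
cn=max(cv2.findContours(b[2].astype(np.uint8),cv2.RETR_EXTERNAL,cv2.CHAIN_APPROX_NONE)[0],key=len)[:,0]
q=onplane(s,cn,.044)[:,:2]
print('wheel',cv2.minEnclosingCircle(q.astype(np.float32)),'mean',cv2.fitEllipse(q.astype(np.float32)))
wood=(H[...,0]>5)&(H[...,0]<20)&(H[...,1]>80)&(H[...,2]>70)&(abs(P[...,0]-.52)<.11)&(abs(P[...,1]+.1)<.12)
wood=max(blobs(cv2.morphologyEx(wood.astype(np.uint8),cv2.MORPH_CLOSE,np.ones((3,3)))),key=lambda b:b[0])[2]
uv=np.argwhere(wood)[:,::-1];print('wood',cv2.minAreaRect(onplane(s,uv,.016)[:,:2].astype(np.float32)))
o,p,f=pose();print(p,f)
E
python3 m1.py
```

```text
red [0.5185 0.0855] ((0.5189296007156372, 0.08481420576572418), (0.01460464671254158, 0.049469977617263794), 50.25188446044922) dir -39.0731647686479
wheel ((0.5227687358856201, 0.07871978729963303), 0.056654177606105804) mean ((0.5243719220161438, 0.07703286409378052), (0.09882108867168427, 0.11445707082748413), 134.49386596679688)
wood ((0.5040491223335266, -0.09959819167852402), (0.19511541724205017, 0.1326105296611786), 89.31460571289062)
[ 0.42903559 -0.04478045  0.35108905] 2.2420456078044797
```

servo_tool:
  rows:
    - [100,4,19,29,-0.03]
    - [100,9,38,58,-0.06]
    - [100,13,57,87,-0.09]
    - [100,18,76,115,-0.12]
    - [100,22,95,144,-0.15]
    - [100,26,114,173,-0.18]
    - [100,31,133,202,-0.21]
    - [100,35,152,231,-0.21]

```text
time: 3.63
eef_pos: [0.5267, 0.078, 0.1187]
tool_rot: [0.34, 0.94, 0.0, 0.0]
ft_force: [1.0, -0.4, 0.3]
width: 0.0853
grip_force: 0.0
```

```bash
sed -i 's/^m=max.*/m=max(blobs(red(s),60),key=lambda b:b[0])[2]/' m1.py; python3 - <<'E'
from h import *
o,p,f=pose();print(p,f,to([.5258,.0771,.048],2.452))
s=snap('wrist','w2')
m=max(blobs(red(s),60),key=lambda b:b[0])[2]
w=onplane(s,np.argwhere(m)[:,::-1],.058)[:,:2];c=w.mean(0);ev=np.linalg.svd(w-c)[2][0]
print(c,cv2.minAreaRect(w.astype(np.float32)),np.degrees(np.arctan2(ev[1],ev[0])))
E
```

```text
[0.52670737 0.07795753 0.11870529] 2.4480856540636546 [ 0.1 -1.2 70.7 -3.9]
[0.51794708 0.08366747] ((0.5185388326644897, 0.08290362358093262), (0.015974873676896095, 0.051374055445194244), 48.50001907348633) -41.45488386493068
```

View pics/w2.png

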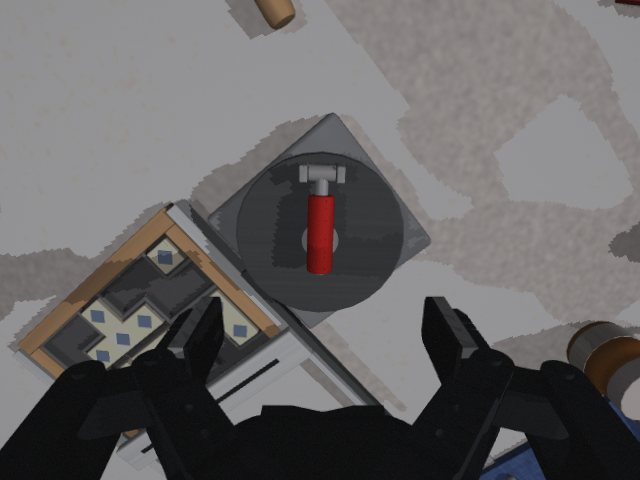

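servo_tool:
  rows:
    - [100,1,-1.5,30,0.02]
    - [100,1,-1.5,55,0.02]
    - [100,1,-1.5,71,0.02]
    - [60,1,-1.5,71,0.02]
    - [0,1,-1.5,71,0.02]
    - [0,1,-1.5,71,0.02]
    - [0,1,-1.5,71,0.02]
    - [0,1,-1.5,71,0.02]

```text
time: 4.35
eef_pos: [0.5258, 0.0765, 0.0511]
tool_rot: [0.348, 0.937, 0.001, 0.001]
ft_force: [0.6, 0.1, 0.5]
width: 0.0254
grip_force: 0.0
```

servo_tool:
  rows:
    - [0,0,0,0,0]
    - [0,0,0,0,0]
    - [0,0,0,0,0]

```text
time: 4.6
eef_pos: [0.5256, 0.0764, 0.0504]
tool_rot: [0.348, 0.937, 0.0, 0.001]
ft_force: [1.3, -1.3, 3.3]
width: 0.0136
grip_force: 58.5
```

```bash
python3 - <<'E'
from h import *
o,p,f=pose();print(p,f,o['ft_force'],o['width'],o['grip_force'])
E
```

```text
[0.52556467 0.07643648 0.05037285] 2.430403283016755 [ 1.29990781 -1.33847615  3.3307534 ] 0.013624032845010757 58.53915274143219
```

servo_tool:
  rows:
    - [50,0,0,0,0]
    - [50,0,0,0,0]
    - [50,0,0,2,0]
    - [50,0,0,3,0]
    - [0,0,0,3,0]
    - [0,0,0,3,0]
    - [0,0,0,3,0]
    - [0,0,0,3,0]

```text
time: 5.27
eef_pos: [0.5248, 0.0768, 0.0461]
tool_rot: [0.348, 0.938, 0.0, -0.0]
ft_force: [1.1, 1.3, -1.3]
width: 0.014
grip_force: 58.4
```

servo_tool:
  rows:
    - [0,0,0,0,0]
    - [0,0,0,0,0]
    - [0,0,0,0,0]

```text
time: 5.52
eef_pos: [0.5248, 0.0768, 0.0461]
tool_rot: [0.348, 0.938, 0.0, -0.0]
ft_force: [1.3, 2.7, -2.5]
width: 0.014
grip_force: 58.4
```

servo_tool:
  rows:
    - [0,0.7,0,-8.1,0]
    - [0,2.8,0,-15.9,0]
    - [0,6.2,0,-23.3,0]
    - [0,10.9,0,-29.9,0]
    - [0,16.6,0,-35.6,0]
    - [0,23.3,0,-40.3,0]
    - [0,30.6,0,-43.7,0]
    - [0,38.4,0,-45.8,0]

```text
time: 6.18
eef_pos: [0.4941, 0.1013, 0.0895]
tool_rot: [0.348, 0.937, -0.001, -0.002]
ft_force: [-0.4, -0.6, -16.3]
width: 0.0122
grip_force: 60.1
```

servo_tool:
  rows:
    - [0,4,0,-0.5,0]
    - [0,8,0,-0.7,0]
    - [0,10,0,-0.7,0]
    - [0,10,0,-0.7,0]

```text
time: 6.52
eef_pos: [0.4886, 0.1085, 0.0948]
tool_rot: [0.348, 0.938, 0.001, 0.001]
ft_force: [0.3, 0.0, -0.2]
width: -0.0002
grip_force: 0.2
```

```bash
python3 - <<'E'
from h import *
o,p,f=pose();print(p,f,o['ft_force'],o['width'],o['grip_force'])
s=snap('side','s3');cv2.imwrite('pics/s3c.png',cv2.resize(s['image'][160:300,200:380,::-1],(720,560)))
E
```

```text
[0.48856139 0.10853066 0.09476863] 2.4309972742380115 [ 0.33870488  0.04321139 -0.22909815] -0.00021717492759974522 0.22728503623511642
```

View pics/s3c.png

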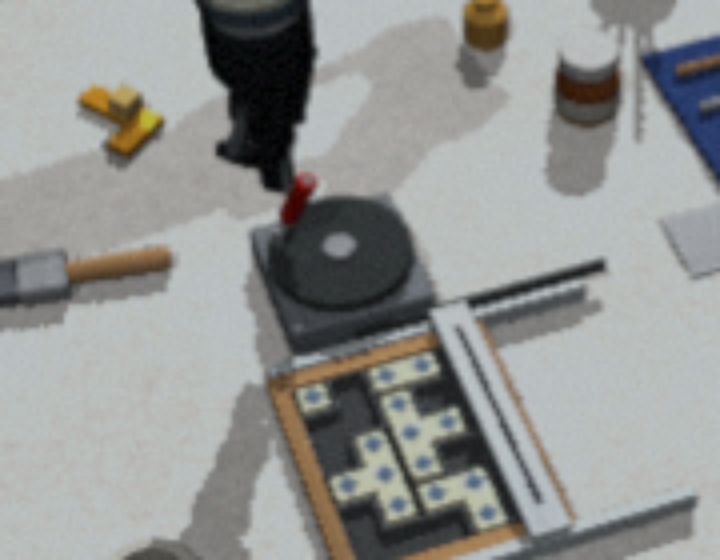

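The handle has risen most of the way (red at about (298,198) in the crop, leaning towards the centre), but the pads slipped off. I'll raise the tool, open it and measure.

servo_tool:
  rows:
    - [0,0,0,-30,0]
    - [100,0,0,-65,0]
    - [100,-20,0,-100,0]
    - [100,-40,0,-100,0]
    - [100,-40,0,-100,0]
    - [100,-40,0,-100,0]

```text
time: 7.07
eef_pos: [0.5198, 0.0815, 0.1958]
tool_rot: [0.349, 0.937, 0.001, 0.002]
ft_force: [0.2, -0.8, -0.9]
width: 0.0604
grip_force: 0.0
```

```bash
cat >m2.py <<'E'
from h import *
o,p,f=pose();print(p,f,o['width'])
for n in('wrist','side','top'):
    s=snap(n,n+'4');P=cloud(s);near=(np.hypot(P[...,0]-.51,P[...,1]-.09)<.09).astype(np.uint8)
    for a,c,m in blobs(red(s)*near,15):
        w=P[m];c=np.median(w,0);ev=np.linalg.svd(w-w.mean(0),full_matrices=False)[2][0]
        print(n,a,c,np.percentile(w,[3,97],axis=0).round(4).tolist(),ev.round(2))
E
python3 m2.py
```

```text
[0.51979359 0.08149159 0.19575488] 2.4292801587472663 0.06041527665566771
wrist 934 [0.49815051 0.09900386 0.10026501] [[0.4874, 0.0868, 0.0739], [0.5117, 0.1084, 0.1137]] [ 0.19 -0.15  0.97]
side 36 [0.49752384 0.09157545 0.09322814] [[0.4882, 0.0842, 0.07], [0.5069, 0.1002, 0.111]] [-0.37  0.27 -0.89]
```

View pics/wrist4.png

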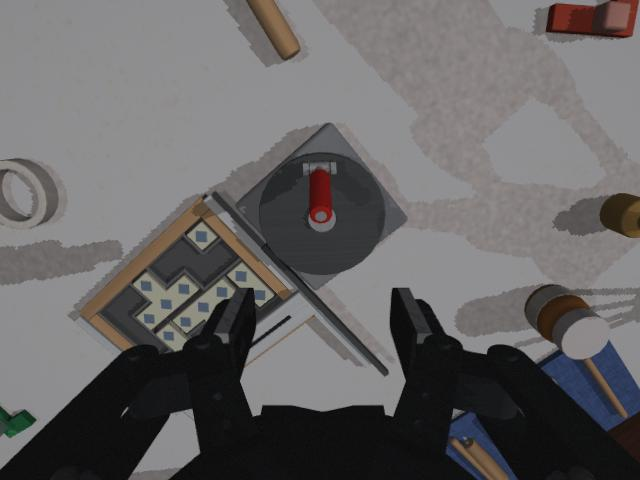

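servo_tool:
  rows:
    - [100,14,0,0,0]
    - [100,27,0,40,0]
    - [100,27,0,80,0]
    - [100,27,0,121,0]
    - [50,27,0,121,0]
    - [0,27,0,121,0]
    - [0,27,0,121,0]
    - [0,27,0,121,0]

```text
time: 7.88
eef_pos: [0.4998, 0.1001, 0.0757]
tool_rot: [0.348, 0.938, 0.001, 0.003]
ft_force: [1.0, -0.4, 0.5]
width: 0.0385
grip_force: 0.0
```

servo_tool:
  rows:
    - [0,0,0,0,0]
    - [0,0,0,0,0]
    - [0,0,0,0,0]
    - [0,3,0,0,0]
    - [0,6,0,0,0]
    - [0,9,0,0,0]
    - [0,9,0,0,0]

```text
time: 8.47
eef_pos: [0.4958, 0.1031, 0.076]
tool_rot: [0.349, 0.937, 0.0, 0.007]
ft_force: [9.2, -9.1, 4.3]
width: 0.0145
grip_force: 59.7
```

```bash
python3 m2.py; python3 - <<'E'
from h import *
o=get_obs();print(o['ft_force'],o['grip_force'],o['wrist_torque'])
E
```

```text
[0.49577015 0.10308077 0.07600623] 2.428763181866863 0.014480490266317555
wrist 1711 [0.49543243 0.10305078 0.1044762 ] [[0.4877, 0.0918, 0.0726], [0.5077, 0.1116, 0.1153]] [ 0.28 -0.28  0.92]
[ 8.17703478 -8.62094615  4.78140855] 59.66560900211334 [-1.69073012 -1.7180271  -0.03286514]
```

View pics/wrist4.png

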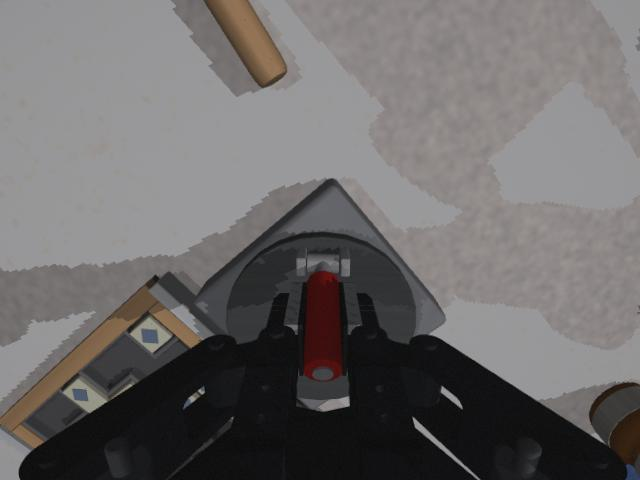

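Gripped, with the handle still leaning about 10–15° inward (its end is at (322,372)), and the clamp resists the turn. I'll release and push it upright with closed fingers from the inner side.

servo_tool:
  rows:
    - [100,0,0,0,0]
    - [100,0,0,0,0]
    - [100,0,0,-10,0]
    - [100,0,0,-40,0]
    - [60,-10,0,-70,0]
    - [0,-41,0,-70,0]
    - [0,-41,0,-70,0]
    - [0,-41,0,-70,0]

```text
time: 9.28
eef_pos: [0.5227, 0.0784, 0.1425]
tool_rot: [0.349, 0.937, 0.0, 0.0]
ft_force: [-0.1, -0.2, -0.8]
width: 0.0162
grip_force: 0.0
```

servo_tool:
  rows:
    - [0,0,0,0,0]
    - [0,0,0,0,0]
    - [0,0,0,0,0]
    - [0,0,0,30,0]
    - [0,0,0,56,0]
    - [0,0,0,56,0]

```text
time: 9.78
eef_pos: [0.5186, 0.0789, 0.0796]
tool_rot: [0.348, 0.938, -0.002, -0.004]
ft_force: [-0.7, -0.3, -1.4]
width: 0.0001
grip_force: 0.0
```

servo_tool:
  rows:
    - [0,6,0,0,0]
    - [0,12,0,0,0]
    - [0,17,0,0,0]
    - [0,20,0,0,0]
    - [0,23,0,0,0]
    - [0,25,0,0,0]
    - [0,27,0,0,0]
    - [0,28,0,0,0]

```text
time: 10.45
eef_pos: [0.5023, 0.0963, 0.0868]
tool_rot: [0.348, 0.937, -0.0, 0.002]
ft_force: [6.2, -5.2, 1.8]
width: -0.0001
grip_force: 4.0
```

```bash
python3 m2.py; python3 - <<'E'
from h import *
o=get_obs();print(o['ft_force'],o['grip_force'],o['wrist_torque'])
E
```

```text
[0.50226477 0.09628226 0.08679524] 2.430284626275167 -6.320120654838043e-05
wrist 1655 [0.48683303 0.1137853  0.11508305] [[0.4826, 0.1029, 0.0762], [0.4956, 0.1166, 0.1173]] [-0.04 -0.08  1.  ]
side 21 [0.48578042 0.10312834 0.08360581] [[0.4829, 0.0997, 0.0701], [0.4935, 0.1075, 0.0999]] [ 0.18  0.01 -0.98]
[ 4.56610061 -3.62501348  2.45503694] 2.964305877685547 [-0.53279401 -0.73886987 -0.03489382]
```

servo_tool:
  rows:
    - [0,-6,0,0,0]
    - [0,-12,0,-10,0]
    - [50,-12,0,-45,0]
    - [100,-12,0,-75,0]
    - [100,-12,0,-75,0]
    - [100,-12,0,-75,0]
    - [100,-12,0,-75,0]
    - [100,-12,0,-75,0]

```text
time: 11.27
eef_pos: [0.5095, 0.089, 0.1592]
tool_rot: [0.348, 0.937, -0.001, -0.001]
ft_force: [0.0, -0.2, 0.7]
width: 0.0719
grip_force: 0.0
```

```bash
cat >m3.py <<'E'
from h import *
o,p,f=pose();print(p,f,o['width'])
s=snap('wrist','w5');P=cloud(s);near=(np.hypot(P[...,0]-.51,P[...,1]-.09)<.1).astype(np.uint8)
b=max(blobs(red(s)*near,15),key=lambda b:b[0]);m=b[2];w=P[m]
print(b[1],np.percentile(w,[2,50,98],axis=0).round(4).tolist())
for z0,z1 in((.07,.08),(.08,.09),(.09,.1),(.1,.112),(.112,.12)):
    k=(w[:,2]>z0)&(w[:,2]<z1)
    if k.sum()>5: print(z0,k.sum(),w[k].mean(0).round(4))
E
python3 m3.py
```

```text
[0.50947363 0.08903866 0.15923719] 2.430716997267681 0.0719141288331872
[327.4 208.6] [[0.4827, 0.1017, 0.075], [0.4877, 0.1125, 0.1159], [0.4968, 0.1165, 0.1174]]
0.07 16 [0.4874 0.1158 0.0765]
0.08 32 [0.4874 0.1157 0.085 ]
0.09 35 [0.4869 0.1156 0.0949]
0.1 57 [0.4868 0.1155 0.106 ]
0.112 421 [0.4891 0.1094 0.1161]
```

View pics/w5.png

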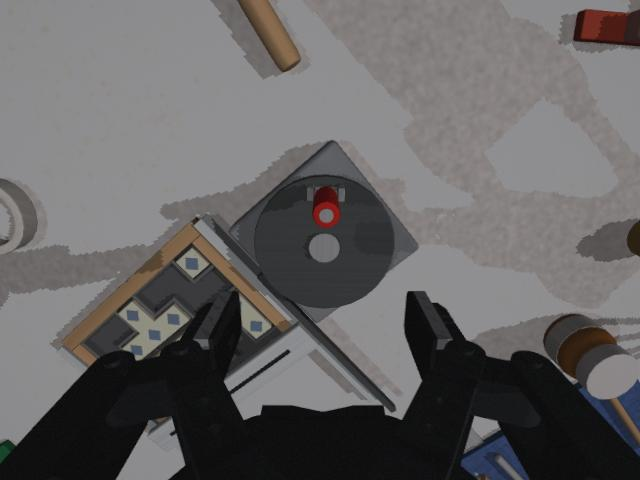

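The handle is upright, with its end cap at (326,215) and the hub at (323,248).

```bash
python3 - <<'E'
from h import *
s=snap('wrist');H=hsv(s);P=cloud(s)
cap=onplane(s,[[326,215]],.117)[0]
g=s['image'].astype(int).min(2);m=(g>110).astype(np.uint8);m[:225]=0;m[275:]=0;m[:,:295]=0;m[:,355:]=0
b=max(blobs(m,30),key=lambda b:b[0]);print(b[:2],P[b[2]].mean(0),P[b[2]][:,2].mean())
h=onplane(s,[b[1]],.046)[0];d=cap-h
print('cap',cap,'hub',h,np.hypot(*d[:2]),np.degrees(np.arctan2(d[1],d[0])))
print(to([cap[0],cap[1],.079]))
E
```

```text
(np.int32(85), array([325.9, 248.6])) [0.52487457 0.07928771 0.04838245] 0.04838245022381102
cap [0.48967936 0.10874189 0.117     ] hub [0.52551869 0.07875661 0.046     ] 0.04672873988743813 140.08217097578745
[27.8  2.  80.1  0. ]
```

servo_tool:
  rows:
    - [100,15,2,0,0]
    - [100,28,2,10,0]
    - [100,28,2,40,0]
    - [100,28,2,70,0]
    - [50,28,2,80,0]
    - [0,28,2,80,0]
    - [0,28,2,80,0]
    - [0,28,2,80,0]

```text
time: 12.03
eef_pos: [0.491, 0.1092, 0.0826]
tool_rot: [0.348, 0.938, 0.001, 0.001]
ft_force: [0.9, 0.8, 0.4]
width: 0.0389
grip_force: 0.0
```

servo_tool:
  rows:
    - [0,0,0,0,0]
    - [0,0,0,0,0]
    - [0,0,0,0,0]
    - [0,0,0,0,0]

```text
time: 12.37
eef_pos: [0.4913, 0.109, 0.0829]
tool_rot: [0.348, 0.937, 0.001, 0.002]
ft_force: [-0.9, -0.3, 6.0]
width: 0.0146
grip_force: 58.6
```

servo_tool:
  rows:
    - [0,-0.7,7.8,0,0]
    - [0,-2.7,15.4,0,0]
    - [0,-6,22.5,0,0]
    - [0,-10.5,28.9,0,0]
    - [0,-16.1,34.5,0,0]
    - [0,-22.5,39,0,0]
    - [0,-29.6,42.3,0,0]
    - [0,-37.2,44.3,0,0]

```text
time: 13.03
eef_pos: [0.5477, 0.1166, 0.0828]
tool_rot: [0.348, 0.937, -0.001, 0.001]
ft_force: [-5.7, -5.9, 9.5]
width: 0.0146
grip_force: 59.3
```

```bash
python3 - <<'E'
from h import *
o,p,f=pose();print(p,f,o['ft_force'],o['width'],o['wrist_torque'],o['grip_force'])
d=p[:2]-[.5243,.0793];print(np.hypot(*d),np.degrees(np.arctan2(d[1],d[0])))
E
```

```text
[0.54770237 0.11664681 0.08277448] 2.429954718764396 [-5.70021456 -5.90259125  9.46281086] 0.01458578461458657 [-1.26909676  1.22897694 -0.00521297] 59.30414915084839
0.04407329709232199 57.927791945986506
```

servo_tool:
  rows:
    - [0,-15.6,0,0,0]
    - [0,-30.3,-5.3,0,0]
    - [0,-42.3,-15.4,0,0]
    - [0,-50.1,-28.9,0,0]
    - [0,-52.8,-44.3,0,0]
    - [0,-50.1,-59.7,0,0]
    - [0,-42.3,-73.2,0,0]
    - [0,-30.3,-83.3,0,0]

```text
time: 13.7
eef_pos: [0.5174, 0.0335, 0.0829]
tool_rot: [0.349, 0.937, 0.0, 0.003]
ft_force: [2.9, 0.1, 6.4]
width: 0.0145
grip_force: 59.0
```

servo_tool:
  rows:
    - [0,14.7,-5.3,0,0]
    - [0,30.3,-5.3,0,0]
    - [0,45,0,0,0]
    - [0,57,10.1,0,0]
    - [0,64.8,23.6,0,0]
    - [0,67.5,39,0,0]
    - [0,64.8,54.4,0,0]
    - [0,57,67.9,0,0]

```text
time: 14.37
eef_pos: [0.5181, 0.1233, 0.0828]
tool_rot: [0.348, 0.938, -0.001, 0.002]
ft_force: [-1.6, -11.9, 7.4]
width: 0.0146
grip_force: 59.6
```

```bash
cat >m4.py <<'E'
from h import *
o,p,f=pose();print(p,f,o['ft_force'],o['width'],o['wrist_torque'])
d=p[:2]-[.5243,.0793];print(np.hypot(*d),np.degrees(np.arctan2(d[1],d[0])))
s=snap('top','t6');P=cloud(s);H=hsv(s)
b=(P[...,2]>.026)&(P[...,2]<.034)&(abs(P[...,1]+.1)<.085)&(P[...,0]>.55)
x=P[b];print('bar',b.sum(),np.percentile(x,[3,50,97],axis=0).round(4).tolist())
E
python3 m4.py
```

```text
[0.5181335  0.12330423 0.08282759] 2.4307906314797476 [ -1.62971472 -11.93338003   7.41519875] 0.01457850476386614 [-2.28355928  0.26604133  0.0506937 ]
0.044434200520516186 97.97714799828199
bar 787 [[0.6233, -0.1784, 0.0264], [0.6375, -0.0985, 0.0299], [0.6522, -0.021, 0.0335]]
```

servo_tool:
  rows:
    - [0,-5.6,5.6,0,0]
    - [0,-12,10.1,0,0]
    - [0,-19.1,13.4,0,0]
    - [0,-26.7,15.4,0,0]
    - [0,-34.5,16.1,0,0]
    - [0,-42.3,15.4,0,0]
    - [0,-49.9,13.4,0,0]
    - [0,-49.9,13.4,0,0]

```text
time: 15.08
eef_pos: [0.5638, 0.0995, 0.0828]
tool_rot: [0.349, 0.937, -0.001, 0.0]
ft_force: [-6.8, -4.6, 9.7]
width: 0.0142
grip_force: 59.9
```

```bash
python3 m4.py
```

```text
[0.56382187 0.09945574 0.08281568] 2.4290967546091764 [-6.78409117 -4.58368329  9.70796514] 0.014212864758098133 [-0.8332972   1.15693616  0.02643697]
0.044364764070400915 27.021102241290752
bar 788 [[0.6329, -0.1793, 0.0264], [0.6472, -0.0986, 0.0299], [0.6619, -0.0209, 0.0335]]
```

servo_tool:
  rows:
    - [0,-3.6,-1.5,0,0]
    - [0,-7.1,-3.3,0,0]
    - [0,-10.4,-5.4,0,0]
    - [0,-10.4,-5.4,0,0]

```text
time: 15.47
eef_pos: [0.5677, 0.0898, 0.0828]
tool_rot: [0.348, 0.937, -0.0, 0.0]
ft_force: [-6.8, -2.3, 9.0]
width: 0.0144
grip_force: 59.9
```

servo_tool:
  rows:
    - [0,-3.1,-2.4,0,0]
    - [0,-6,-5.1,0,0]
    - [0,-8.7,-8,0,0]
    - [0,-8.7,-8,0,0]

```text
time: 15.8
eef_pos: [0.5692, 0.0786, 0.0829]
tool_rot: [0.348, 0.937, 0.0, 0.0]
ft_force: [-6.0, -1.1, 8.6]
width: 0.0143
grip_force: 59.7
```

servo_tool:
  rows:
    - [0,-2.4,-3.1,0,0]
    - [0,-4.5,-6.4,0,0]
    - [0,-6.3,-9.9,0,0]
    - [0,-6.3,-9.9,0,0]

```text
time: 16.13
eef_pos: [0.5688, 0.0766, 0.0829]
tool_rot: [0.345, 0.938, 0.009, -0.001]
ft_force: [2.8, 29.7, 3.1]
width: 0.0145
grip_force: 60.0
```

The stop is reached: tangential force is 30 N and the crank no longer moves. I'll relieve the load, release, rise and turn the fingers.

servo_tool:
  rows:
    - [0,4.5,7,0,0]
    - [100,4.5,7,0,0]
    - [100,4.5,7,0,0]
    - [100,4.5,7,0,0]
    - [100,4.5,7,0,0]
    - [100,4.5,7,-40,0]
    - [100,4.5,7,-80,0]
    - [100,4.5,7,-80,0]

```text
time: 16.8
eef_pos: [0.5718, 0.0751, 0.17]
tool_rot: [0.348, 0.937, 0.003, 0.006]
ft_force: [0.6, -0.1, 1.9]
width: 0.0854
grip_force: 0.0
```

servo_tool:
  rows:
    - [100,0,0,0,-0.11]
    - [100,0,0,0,-0.22]
    - [0,0,0,0,-0.33]
    - [0,0,0,0,-0.44]
    - [0,0,0,0,-0.55]
    - [0,0,0,0,-0.66]
    - [0,0,0,0,-0.66]
    - [0,0,0,0,-0.66]

```text
time: 17.47
eef_pos: [0.5688, 0.0751, 0.1605]
tool_rot: [0.027, 1.0, -0.0, -0.0]
ft_force: [0.7, 0.2, 0.7]
width: 0.012
grip_force: 0.0
```

```bash
sed -i 's/-.51,2)//; s/P\[...,0\]-.51,P\[...,1\]-.09)<.1)/P[...,0]-.53,P[...,1]-.08)<.1)/' m3.py; python3 m3.py; python3 m4.py; python3 -c "
from h import *
print(to([.613,.0765,.076]))"
```

```text
[0.56879737 0.07512388 0.16054634] 3.0868066595195405 0.0120494761293155
[331.  245.3] [[0.5602, 0.0734, 0.0742], [0.5624, 0.0802, 0.1109], [0.5741, 0.0872, 0.1173]]
0.07 66 [0.5617 0.0804 0.0763]
0.08 96 [0.5616 0.0806 0.0851]
0.09 111 [0.5618 0.0801 0.0954]
0.1 150 [0.5617 0.0802 0.1065]
0.112 387 [0.5664 0.0802 0.116 ]
[0.56878932 0.07521576 0.16057119] 3.0867323556310797 [-0.98100793  0.14816213  0.36991911] 0.004674728493670506 [-0.03469896  0.06864015 -0.04029475]
0.04467639581979391 -5.245205432679946
bar 769 [[0.6358, -0.1784, 0.0265], [0.6497, -0.1031, 0.0298], [0.6643, -0.0209, 0.0337]]
[-44.1   3.6  84.6   0. ]
```

View pics/w5.png

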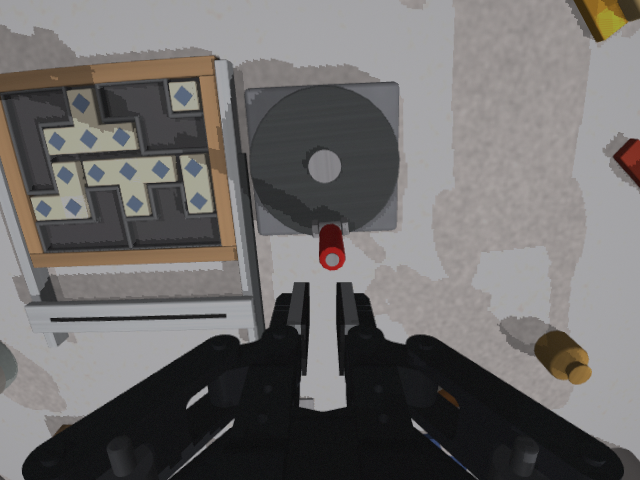

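The handle is upright at (332,258) with the hub at (324,166). The bar is clear of the rim and the far gaps show. I'll check the crank angle exactly.

```bash
python3 - <<'E'
from h import *
s=snap('wrist');P=cloud(s)
g=s['image'].astype(int).min(2);m=(g>90).astype(np.uint8);m[:145]=0;m[190:]=0;m[:,:300]=0;m[:,350:]=0
b=max(blobs(m,30),key=lambda b:b[0])
h=onplane(s,[b[1]],.0475)[0]
r=red(s);r[:, :300]=0;r[:,360:]=0
# cap centre: red pixels high
w=P.copy();mm=(r>0)&(P[...,2]>.113)
uv=np.argwhere(mm)[:,::-1];(c,rad)=cv2.minEnclosingCircle(uv.astype(np.float32))
cap=onplane(s,[c],.1165)[0];base=P[(r>0)&(P[...,2]<.1)]
d=cap-h;print(b[:2],h,c,rad,cap,np.hypot(*d[:2]),np.degrees(np.arctan2(d[1],d[0])))
t=snap('top');a=t['image'][:,:,:].astype(int).min(2)
E
python3 - <<'E'
import cv2,sys
sys.path.insert(0,'.')
import os;os.chdir('.')
from h import *
# bar edges along its length in first and latest top picture: bright band rows
s=snap('top')
for n in('top0','t6'):
    im=cv2.imread(f'pics/{n}.png').min(2).astype(int)
    for c in (320,350,375):
        col=im[190:260,c];print(n,c,(190+np.where(col>0)[0][0]),col.tolist() if c==350 else '')
E
```

```text
(np.int32(861), array([324. , 165.9])) [0.52332598 0.07854567 0.0475    ] (331.362060546875, 256.7930908203125) 13.05839729309082 [0.56703222 0.08024374 0.1165    ] 0.043739223421384754 2.224924102295391
top0 320 190 
top0 350 190 [161, 160, 161, 161, 163, 161, 162, 159, 161, 160, 164, 159, 163, 162, 160, 158, 158, 162, 159, 159, 159, 161, 159, 160, 158, 161, 158, 157, 162, 161, 160, 160, 161, 160, 160, 161, 159, 160, 159, 148, 132, 103, 81, 138, 159, 156, 159, 160, 113, 60, 135, 160, 161, 160, 161, 116, 68, 67, 60, 64, 62, 64, 63, 64, 64, 60, 63, 60, 63, 65]
top0 375 190 
t6 320 190 
t6 350 190 [164, 164, 165, 164, 166, 165, 167, 170, 165, 165, 167, 167, 158, 132, 152, 166, 169, 166, 166, 112, 68, 141, 166, 167, 165, 164, 120, 111, 127, 122, 128, 127, 126, 126, 125, 126, 154, 167, 165, 158, 136, 108, 92, 89, 88, 86, 74, 60, 62, 67, 64, 63, 66, 63, 64, 65, 63, 64, 62, 66, 67, 63, 60, 65, 62, 65, 61, 64, 64, 67]
t6 375 190
```

servo_tool:
  rows:
    - [0,-22,3,0,0]
    - [0,-44,6.5,0,0]
    - [0,-44,6.5,30,0]
    - [0,-44,6.5,60,0]
    - [0,-44,6.5,84,0]
    - [0,-44,6.5,84,0]

```text
time: 18.22
eef_pos: [0.6097, 0.0796, 0.0696]
tool_rot: [0.026, 1.0, -0.001, -0.005]
ft_force: [-0.2, 0.8, -1.0]
width: 0.0004
grip_force: 0.0
```

servo_tool:
  rows:
    - [0,10,-0.5,0,0]
    - [0,20,-1,0,0]
    - [0,30,-1.5,0,0]
    - [0,40,-2,0,0]
    - [0,50,-2.5,0,0]
    - [0,60,-3,0,0]
    - [0,70,-3.8,0,0]
    - [0,80,-4.4,0,0]

```text
time: 18.88
eef_pos: [0.5336, 0.0796, 0.0793]
tool_rot: [0.026, 1.0, 0.0, 0.002]
ft_force: [1.1, -0.7, 0.3]
width: 0.0
grip_force: 0.4
```

servo_tool:
  rows:
    - [0,4,-0.2,3,0]
    - [0,6,-0.3,7,0]
    - [0,6,-0.3,10,0]
    - [0,6,-0.3,12,0]
    - [0,6,-0.3,13,0]
    - [0,6,-0.3,13,0]

```text
time: 19.38
eef_pos: [0.5268, 0.0795, 0.0631]
tool_rot: [0.025, 1.0, -0.0, -0.001]
ft_force: [-0.4, 0.2, -0.7]
width: -0.0001
grip_force: 0.0
```

```bash
python3 -c "
from h import *
o,p,f=pose();print(p,f,o['ft_force'])"
```

```text
[0.52681876 0.0795095  0.0630697 ] 3.0907082020179493 [-0.35652615  0.21682807 -0.71228881]
```

servo_tool:
  rows:
    - [0,0,0,1,0]
    - [0,0,0,2,0]
    - [0,0,0,3,0]
    - [0,0,0,3,0]

```text
time: 19.72
eef_pos: [0.5271, 0.0796, 0.0616]
tool_rot: [0.025, 1.0, 0.0, 0.0]
ft_force: [-3.9, -0.5, 5.4]
width: 0.0
grip_force: 2.4
```

servo_tool:
  rows:
    - [0,0,0,-35,0]
    - [0,0,0,-75,0]
    - [100,30,0,-110,0]
    - [100,60,0,-110,0]
    - [100,60,0,-110,0]
    - [100,60,0,-110,0]

```text
time: 20.22
eef_pos: [0.4668, 0.0827, 0.1716]
tool_rot: [0.025, 1.0, 0.0, 0.001]
ft_force: [-0.4, 0.1, -0.4]
width: 0.0483
grip_force: 0.0
```

```bash
python3 m4.py; python3 - <<'E'
from h import *
s=snap('wrist','w7');P=cloud(s)
for a,c,m in blobs(red(s),100):
    w=onplane(s,np.argwhere(m)[:,::-1],.06)[:,:2];k=w.mean(0);ev=np.linalg.svd(w-k)[2][0]
    print(a,c,k,np.percentile(P[m],[2,50,98],axis=0).round(4).tolist(),np.degrees(np.arctan2(ev[1],ev[0])))
E
```

```text
[0.46676759 0.08273824 0.17163164] 3.0912437393153525 [-0.40905894  0.13918738 -0.36255011] 0.048298939295742555 [-0.00129308  0.00077467  0.03587166]
0.0576350593357218 176.57997088928656
bar 749 [[0.6357, -0.1786, 0.0264], [0.6498, -0.1032, 0.0297], [0.6644, -0.021, 0.0335]]
679 [601.7 265.6] [0.51267414 0.31094236] [[0.5204, 0.3373, 0.01], [0.5363, 0.3536, 0.0115], [0.5529, 0.3707, 0.013]] 48.15483341023279
961 [322.5 299.6] [0.53059851 0.07912914] [[0.5075, 0.0717, 0.0577], [0.5292, 0.0793, 0.0621], [0.5533, 0.0864, 0.0642]] 2.2516852428562264
```

View pics/w7.png

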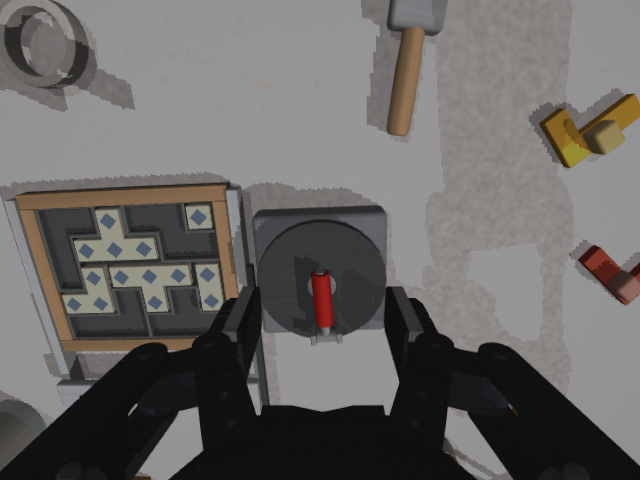

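The handle is folded flat (322,300) and the bar is back. All four gaps and 14 cream squares are visible, so the cells sit on a 28 mm grid centred on the tray. That gives gap studs in tray coordinates of S (-42,42), J (-35,-70) and L (56,-35) mm. Next I'll fit the tray pose from the blue diamonds.

servo_tool:
  rows:
    - [100,0,0,-30,0]
    - [100,-18,-36,-60,0]
    - [100,-36,-72,-90,0]
    - [100,-55,-108,-90,0]
    - [100,-74,-144,-90,0]
    - [100,-92,-179,-90,0]
    - [100,-92,-179,-90,0]
    - [100,-92,-179,-90,0]

```text
time: 20.98
eef_pos: [0.5508, -0.104, 0.2576]
tool_rot: [0.028, 1.0, 0.0, -0.002]
ft_force: [-0.4, -0.5, -0.2]
width: 0.0856
grip_force: 0.0
```

```bash
cat > tray.py <<'E'
from h import *
C={1:70,2:42,3:14,4:-14,5:-42,6:-70}
cells=np.array([(x,C[c]) for x,cs in((28,(1,3,5,6)),(0,(1,2,3,4,5)),(-28,(3,4,5)),(-56,(1,4))) for c in cs])/1000
def fit(s,c0=(.518,-.0985),verbose=1):
    H=hsv(s);P=cloud(s)
    m=((H[...,0]>95)&(H[...,0]<130)&(H[...,1]>60)&(abs(P[...,0]-.518)<.1)&(abs(P[...,1]+.0985)<.11)&(P[...,2]<.03)).astype(np.uint8)
    b=blobs(m,8);q=np.array([onplane(s,[x[1]],.016)[0][:2] for x in b])
    c=np.array(c0);th=0
    for _ in range(5):
        R=np.array([[np.cos(th),-np.sin(th)],[np.sin(th),np.cos(th)]]);w=cells@R.T+c
        D=np.linalg.norm(q[:,None]-w[None],axis=2);j=D.argmin(1);k=D.min(1)<.009
        A=cells[j[k]];B=q[k];a0=A.mean(0);b0=B.mean(0)
        U=(A-a0).T@(B-b0);th=np.arctan2(U[0,1]-U[1,0],U[0,0]+U[1,1])
        R=np.array([[np.cos(th),-np.sin(th)],[np.sin(th),np.cos(th)]]);c=b0-R@a0
    res=B-(A@R.T+c);sc=np.linalg.norm(B-b0)/np.linalg.norm(A-a0)
    print('tray',c.round(5),'th',round(th,4),'n',k.sum(),'rms',np.sqrt((res**2).mean()).round(5),'scale',sc.round(4))
    return c,th
if __name__=='__main__':
    o,p,f=pose();print(p,f)
    s=snap('wrist','w8');fit(s);fit(snap('top'));fit(snap('side'))
    P=cloud(s)
    for a,c,m in blobs(green(s),100): print(a,c,P[m].mean(0))
E
python3 tray.py
```

```text
[ 0.55077952 -0.10396185  0.25762702] 3.0863315163740594
tray [ 0.52165 -0.09948] th -0.0107 n 14 rms 0.00023 scale 1.005Traceback (most recent call last):
  File "tray.py", line 20, in <module>
    s=snap('wrist','w8');fit(s);fit(snap('top'));fit(snap('side'))
                                ~~~^^^^^^^^^^^^^
  File "tray.py", line 11, in fit
    D=np.linalg.norm(q[:,None]-w[None],axis=2);j=D.argmin(1);k=D.min(1)<.009
                     ~~~~~~~~~^~~~~~~~
ValueError: operands could not be broadcast together with shapes (0,1) (1,14,2)
```

servo_tool:
  rows:
    - [100,-6,-34,0,0]
    - [100,-12,-68,0,0]
    - [100,-18,-102,0,0]
    - [100,-25,-136,0,0]
    - [100,-31,-170,15,0]
    - [100,-38,-206,30,0]
    - [100,-44,-242,40,0]
    - [100,-44,-242,40,0]

```text
time: 21.75
eef_pos: [0.5803, -0.3483, 0.2146]
tool_rot: [0.027, 1.0, 0.001, -0.003]
ft_force: [-0.0, -0.1, -1.9]
width: 0.0852
grip_force: 0.0
```

```bash
cat > tile.py <<'E'
from h import *
def edges_angle(m,s,z):
    cn=max(cv2.findContours(m.astype(np.uint8),cv2.RETR_EXTERNAL,cv2.CHAIN_APPROX_NONE)[0],key=len)[:,0]
    return onplane(s,cn,z)[:,:2]
def tile(s,col,near):
    """mask of one tile; stud = pixels standing above .0135; angle from contours mod 90; shape centroid"""
    P=cloud(s);H=hsv(s);hue={'g':(50,90),'y':(17,32),'r':(172,8)}[col];h=H[...,0]
    k=((h>hue[0])&(h<hue[1])) if hue[0]<hue[1] else ((h>hue[0])|(h<hue[1]))
    k=k&(H[...,1]>55)&(H[...,2]>40)&(np.hypot(P[...,0]-near[0],P[...,1]-near[1])<.075)&(P[...,2]<.05)
    k=cv2.morphologyEx(k.astype(np.uint8),cv2.MORPH_OPEN,np.ones((3,3)))
    b=max(blobs(k,50),key=lambda b:b[0]);m=b[2]
    S=np.median(H[m][:,1]);pale=m&(P[...,2]>.0145)
    return m,pale,P,H
def show(col,near,name):
    s=snap('wrist',name);m,pale,P,H=tile(s,col,near)
    print('tile px',m.sum(),'pale',pale.sum(),'med z',np.median(P[m][:,2]))
    b=max(blobs(pale.astype(np.uint8),20),key=lambda b:b[0])
    print('stud px',b[1], 'z',np.median(P[b[2]][:,2]),'sat tile/stud',np.median(H[m&~pale][:,1]),np.median(H[b[2]][:,1]))
    r=cv2.minAreaRect(onplane(s,np.argwhere(m)[:,::-1],.010)[:,:2].astype(np.float32));print('tile rect',r)
    return s,m,b[2],P,H
if __name__=='__main__':
    import sys
    o,p,f=pose();print(p,f)
    s,m,st,P,H=show(sys.argv[1],(float(sys.argv[2]),float(sys.argv[3])),sys.argv[4])
    v,u=np.argwhere(m).mean(0).astype(int);v0=max(0,v-75);u0=max(0,u-100)
    cv2.imwrite('pics/'+sys.argv[4]+'c.png',cv2.resize(s['image'][v0:v0+150,u0:u0+200,::-1],(800,600),interpolation=cv2.INTER_NEAREST));print('crop',u0,v0)
E
python3 tile.py g .552 -.348 g1; python3 -c "
from tray import *
"
```

```text
[ 0.5803429  -0.34830757  0.21457514] 3.0875205004581865
tile px 2220 pale 514 med z 0.011653036656858877
stud px [319.9 180. ] z 0.029115927931421447 sat tile/stud 160.0 62.0
tile rect ((0.5572335720062256, -0.34964850544929504), (0.04953433573246002, 0.07705928385257721), 77.67253112792969)
crop 220 102
```

View pics/g1c.png

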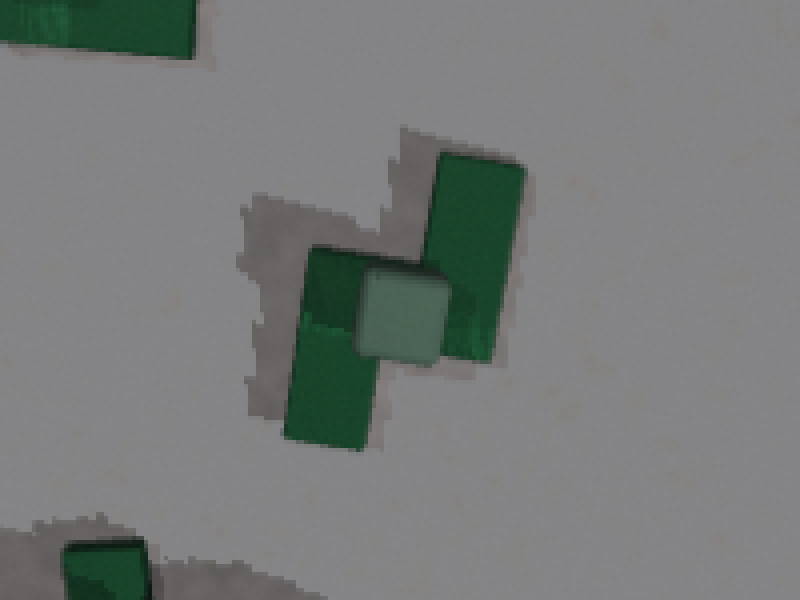

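The green tile has the right S handedness (bars left-low and right-high), with its stud at about (320,180). The stud rises 18 mm above the face, to 28 mm. I'll measure the stud top precisely.

```bash
cat > stud.py <<'E'
import sys
from tile import *
def stud(s,col,near,z=.028):
    m,pale,P,H=tile(s,col,near)
    b=max(blobs(pale.astype(np.uint8),20),key=lambda b:b[0])[2]
    V=H[...,2].astype(int);Sx=H[...,1]
    b=b&(P[...,2]>.022)
    v=np.median(V[b]);t=b&(V>.88*v)
    t=max(blobs(cv2.morphologyEx(t.astype(np.uint8),cv2.MORPH_OPEN,np.ones((3,3))),10),key=lambda b:b[0])[2]
    cn=max(cv2.findContours(t.astype(np.uint8),cv2.RETR_EXTERNAL,cv2.CHAIN_APPROX_NONE)[0],key=len)[:,0]
    r=cv2.minAreaRect(onplane(s,cn,z)[:,:2].astype(np.float32))
    c=onplane(s,np.argwhere(t)[:,::-1],z)[:,:2].mean(0)
    # edge angle of tile body, mod 90, by straight contour pieces
    cn=max(cv2.findContours(m.astype(np.uint8),cv2.RETR_EXTERNAL,cv2.CHAIN_APPROX_NONE)[0],key=len)
    ap=onplane(s,cv2.approxPolyDP(cn,2.0,True)[:,0],.010)[:,:2];e=np.roll(ap,-1,0)-ap;L=np.hypot(*e.T);k=L>.018
    a=np.angle((L[k]**2*np.exp(4j*np.arctan2(e[k,1],e[k,0]))).sum())/4
    print('stud',c.round(4),np.array(r[0]).round(4),'size',np.array(r[1]).round(4),'ang stud',round(r[2]%90,1),'ang edges mod90',round(np.degrees(a)%90,2),'zmed',np.median(P[t][:,2]))
    return np.array(r[0]),a
if __name__=='__main__':
    o,p,f=pose();print(p,f)
    col,x,y=sys.argv[1],float(sys.argv[2]),float(sys.argv[3])
    for i in range(2):
        c,a=stud(snap('wrist'),col,(x,y))
    k=np.round((f-a)/(np.pi/2));pt=a+k*np.pi/2
    print('pick phi',pt,'move',to([c[0],c[1],.013],pt))
E
python3 stud.py g .555 -.348
```

```text
[ 0.58081921 -0.34557183  0.21644845] 3.088969018299993
stud [ 0.5579 -0.3489] [ 0.5579 -0.3489] size [0.0191 0.0187] ang stud 77.4 ang edges mod90 78.7 zmed 0.029367114570862447
stud [ 0.5577 -0.3489] [ 0.5579 -0.3489] size [0.0191 0.0188] ang stud 78.2 ang edges mod90 79.54 zmed 0.029244145821741303
pick phi 2.9590471452173785 move [ 23.7  -6.9 207.4 133.1]
```

servo_tool:
  rows:
    - [100,12,-3.5,30,0.07]
    - [100,23.7,-6.9,65,0.13]
    - [100,23.7,-6.9,100,0.13]
    - [100,23.7,-6.9,135,0.13]
    - [100,23.7,-6.9,170,0.13]
    - [100,23.7,-6.9,195,0.13]
    - [100,23.7,-6.9,206,0.13]
    - [50,23.7,-6.9,206,0.13]

```text
time: 22.57
eef_pos: [0.5567, -0.3476, 0.0124]
tool_rot: [0.089, 0.996, 0.001, -0.002]
ft_force: [-1.1, -0.8, -0.6]
width: 0.0754
grip_force: 0.0
```

servo_tool:
  rows:
    - [0,0,0,0,0]
    - [0,0,0,0,0]
    - [0,0,0,0,0]
    - [0,0,0,0,0]
    - [0,0,0,0,0]
    - [0,0,0,0,0]
    - [0,0,0,0,0]
    - [0,0,0,0,0]

```text
time: 23.23
eef_pos: [0.5586, -0.3513, 0.0175]
tool_rot: [0.09, 0.996, -0.001, 0.002]
ft_force: [-1.1, -0.0, 6.6]
width: 0.0205
grip_force: 61.1
```

```bash
python3 stud.py g .555 -.348; python3 -c "
from h import *
snap('wrist','g2')"
```

```text
[ 0.55860138 -0.35125414  0.01745642] 2.960650244122535
  return _methods._mean(a, axis=axis, dtype=dtype,
  ret = ret.dtype.type(ret / rcount)
Traceback (most recent call last):
  File "stud.py", line 23, in <module>
    c,a=stud(snap('wrist'),col,(x,y))
        ~~~~^^^^^^^^^^^^^^^^^^^^^^^^^
  File "stud.py", line 9, in stud
    t=max(blobs(cv2.morphologyEx(t.astype(np.uint8),cv2.MORPH_OPEN,np.ones((3,3))),10),key=lambda b:b[0])[2]
      ~~~^^^^^^^^^^^^^^^^^^^^^^^^^^^^^^^^^^^^^^^^^^^^^^^^^^^^^^^^^^^^^^^^^^^^^^^^^^^^^^^^^^^^^^^^^^^^^^^^
ValueError: max() iterable argument is empty
```

View pics/g2.png

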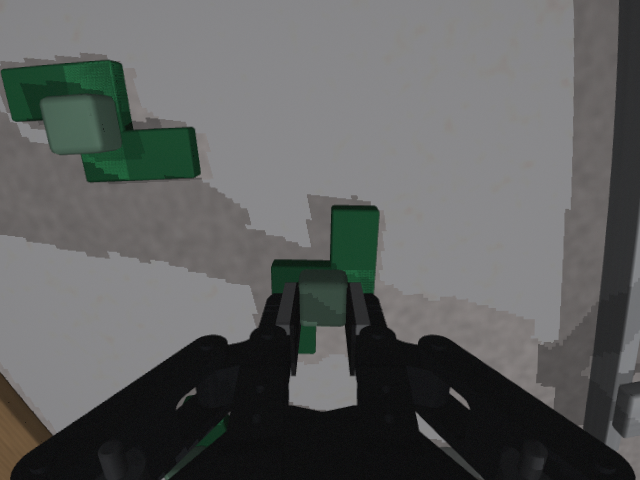

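The green stud is gripped, at (322,297). I'll compare its pixel centre with the TCP to get the camera's offset in the tool frame, then lift.

```bash
cat > held.py <<'E'
import sys
from h import *
HUE={'g':(50,95),'y':(15,35),'r':(165,15)}
def held(s,col,ztop,win=(262,335,288,356)):
    H=hsv(s);h=H[...,0];a,b=HUE[col];k=((h>a)&(h<b)) if a<b else ((h>a)|(h<b))
    k=k&(H[...,1]>25)&(H[...,1]<{'g':105,'y':150,'r':150}[col])&(H[...,2]>60)
    w=np.zeros_like(k);w[win[0]:win[1],win[2]:win[3]]=1
    m=cv2.morphologyEx((k&w).astype(np.uint8),cv2.MORPH_OPEN,np.ones((3,3)))
    b=max(blobs(m,30),key=lambda b:b[0]);uv=np.argwhere(b[2])[:,::-1]
    o,p,f=pose();q=onplane(s,uv,ztop)[:,:2]-p[:2]
    X=q@[np.cos(f),np.sin(f)];Y=q@[np.sin(f),-np.cos(f)]
    V=H[...,2][b[2]]
    rows=[(v,int(np.median(H[v,uv[uv[:,1]==v,0],2])),int((uv[:,1]==v).sum())) for v in range(uv[:,1].min(),uv[:,1].max()+1,3)]
    print('px',uv.min(0),uv.max(0),'tool x range',X.min().round(4),X.max().round(4),'y',Y.min().round(4),Y.max().round(4),'rows',rows)
if __name__=='__main__': held(snap('wrist'),sys.argv[1],float(sys.argv[2]))
E
python3 held.py g .028
```

```text
px [300 284] [344 325] tool x range -0.0084 0.0119 y -0.0099 0.0092 rows [(284, 61, 10), (287, 68, 45), (290, 73, 45), (293, 74, 45), (296, 73, 41), (299, 73, 37), (302, 64, 41), (305, 67, 37), (308, 62, 37), (311, 62, 35), (314, 61, 34), (317, 61, 30), (320, 62, 38), (323, 72, 30)]
```

The camera-measured stud offset in the tool is x +1.7 mm, y -0.3 mm. Now I'll lift, carry the tile to the S gap and turn it.

servo_tool:
  rows:
    - [0,0,0,-20,0]
    - [0,0,0,-50,0]
    - [0,0,0,-85,0]
    - [0,0,0,-120,0]
    - [0,0,0,-155,0]
    - [0,0,0,-185,0]
    - [0,0,0,-185,0]

```text
time: 23.97
eef_pos: [0.5592, -0.3519, 0.2095]
tool_rot: [0.09, 0.996, -0.003, 0.006]
ft_force: [1.2, -0.3, -0.2]
width: 0.0204
grip_force: 60.3
```

servo_tool:
  rows:
    - [0,16,34,0,0.1]
    - [0,32,69,0,0.2]
    - [0,49,103,0,0.3]
    - [0,65,138,0,0.4]
    - [0,81,172,0,0.5]
    - [0,98,206,0,0.6]
    - [0,114,241,0,0.7]
    - [0,130,275,0,0.8]

```text
time: 24.63
eef_pos: [0.478, -0.055, 0.1994]
tool_rot: [0.473, 0.881, 0.0, 0.0]
ft_force: [1.3, 0.2, -0.5]
width: 0.0203
grip_force: 60.2
```

servo_tool:
  rows:
    - [0,0,0,0,0.1]
    - [0,0,0,0,0.2]
    - [0,0,0,0,0.3]
    - [0,0,0,0,0.4]
    - [0,0,0,0,0.5]
    - [0,0,0,0,0.6]
    - [0,0,0,0,0.6]
    - [0,0,0,0,0.6]

```text
time: 25.3
eef_pos: [0.4788, -0.0566, 0.1995]
tool_rot: [0.71, 0.705, -0.0, -0.0]
ft_force: [-0.3, -0.0, 0.2]
width: 0.0203
grip_force: 60.2
```

```bash
cat > place.py <<'E'
import sys
from tray import *
from held import held
# args: colour, tray-frame gap x,y (mm), stud offset in tool x,y (mm), z, rel angle (rad) of tool vs tray
col,gx,gy,sx,sy,z,ra=sys.argv[1],*map(float,sys.argv[2:8])
o,p,f=pose();print(p,f,'width',o['width'],'grip',o['grip_force'],o['ft_force'])
s=snap('wrist')
try: held(s,col,p[2]+.0105)
except Exception as e: print('held?',e)
c,th=fit(s)
R=np.array([[np.cos(th),-np.sin(th)],[np.sin(th),np.cos(th)]])
g=c+R@[gx/1000,gy/1000];ph=th+ra
t=g-(np.array([np.cos(ph),np.sin(ph)])*sx+np.array([np.sin(ph),-np.cos(ph)])*sy)/1000
print('gap',g,'tcp target',t,'move',to([t[0],t[1],z],ph))
E
python3 place.py g -42 42 1.6 -0.2 .1 1.5708
```

```text
[ 0.478821   -0.0566279   0.19948336] 1.563573302907491 width 0.02028815232121276 grip 60.20807147026062 [-0.30790757 -0.00387532  0.19304735]
px [299 269] [347 325] tool x range -0.008 0.0191 y -0.0093 0.0112 rows [(269, 72, 15), (272, 74, 42), (275, 76, 44), (278, 78, 45), (281, 82, 46), (284, 103, 48), (287, 106, 48), (290, 100, 47), (293, 98, 46), (296, 97, 45), (299, 97, 45), (302, 96, 46), (305, 95, 46), (308, 95, 46), (311, 95, 46), (314, 93, 46), (317, 92, 46), (320, 89, 46), (323, 86, 44)]
tray [ 0.52154 -0.09947] th -0.0141 n 8 rms 0.00081 scale 1.0055
gap [ 0.48013319 -0.05687814] tcp target [ 0.48031064 -0.0584808 ] move [-1.8  1.5 99.6  7. ]
```

servo_tool:
  rows:
    - [0,-2.1,1.3,30,0.004]
    - [0,-2.1,1.3,65,0.004]
    - [0,-2.1,1.3,100,0.004]
    - [0,-2.1,1.3,130,0.004]
    - [0,-2.1,1.3,150,0.004]
    - [0,-2.1,1.3,158,0.004]
    - [0,-2.1,1.3,158,0.004]
    - [0,-2.1,1.3,158,0.004]

```text
time: 26.02
eef_pos: [0.4806, -0.0588, 0.0426]
tool_rot: [0.712, 0.702, 0.0, 0.0]
ft_force: [0.6, 0.3, -0.1]
width: 0.0208
grip_force: 60.3
```

servo_tool:
  rows:
    - [0,0,0,3,0]
    - [0,0,0,6,0]
    - [0,0,0,9,0]
    - [0,0,0,12,0]
    - [0,0,0,14,0]
    - [0,0,0,16,0]
    - [0,0,0,17,0]
    - [0,0,0,17,0]

```text
time: 26.68
eef_pos: [0.4798, -0.0587, 0.0251]
tool_rot: [0.712, 0.702, -0.0, -0.0]
ft_force: [-3.1, 0.1, -0.3]
width: 0.0201
grip_force: 60.4
```

```bash
python3 -c "
from h import *
o,p,f=pose();print(p,f,o['ft_force'],o['wrist_torque'],o['width'],o['grip_force'])"
```

```text
[ 0.47978525 -0.05872211  0.02512624] 1.5570128568796688 [-3.07281669  0.12505848 -0.33302743] [0.04796216 0.46775718 0.12899483] 0.02009065518611117 60.38292109966278
```

servo_tool:
  rows:
    - [0,0.3,0,1,0]
    - [0,0.3,0,2,0]
    - [0,0.3,0,3,0]
    - [0,0.3,0,3.5,0]
    - [0,0.3,0,3.5,0]

```text
time: 27.1
eef_pos: [0.4799, -0.0583, 0.0234]
tool_rot: [0.712, 0.702, -0.0, -0.0]
ft_force: [-10.9, 0.8, 16.5]
width: 0.0206
grip_force: 62.2
```

servo_tool:
  rows:
    - [0,0,0,-2.5,0]
    - [50,0,0,-2.5,0]
    - [50,0,0,-2.5,0]
    - [50,0,0,-2.5,0]
    - [50,0,0,-20,0]
    - [100,0,0,-55,0]
    - [100,0,0,-95,0]
    - [100,0,0,-135,0]

```text
time: 27.77
eef_pos: [0.4798, -0.0582, 0.1567]
tool_rot: [0.712, 0.702, -0.0, -0.001]
ft_force: [1.7, 0.0, -0.1]
width: 0.0765
grip_force: 0.0
```

servo_tool:
  rows:
    - [100,-20,0,-20,0]
    - [100,-40,0,-40,0]
    - [100,-40,0,-40,0]
    - [100,-40,0,-40,0]

```text
time: 28.1
eef_pos: [0.4804, -0.0991, 0.1972]
tool_rot: [0.713, 0.702, 0.001, 0.001]
ft_force: [-0.5, -0.1, -0.4]
width: 0.0851
grip_force: 0.0
```

```bash
cat > check.py <<'E'
import sys
from tray import *
# flushness: heights of tile cells relative to cream cells in tray frame, + stud position
col=sys.argv[1];cl=eval(sys.argv[2]);gap=np.array(eval(sys.argv[3]))/1000
s=snap('wrist');c,th=fit(s);c=np.array([.5216,-.0995]);th=-.011
P=cloud(s);R=np.array([[np.cos(th),-np.sin(th)],[np.sin(th),np.cos(th)]])
Q=(P[...,:2]-c)@R
cre=[np.median(P[np.hypot(*(Q-k).transpose(2,0,1))<.008][:,2]) for k in cells if (np.hypot(*(Q-k).transpose(2,0,1))<.008).sum()>5]
print('cream z',np.round(cre,4))
for k in cl:
    m=np.hypot(*(Q-np.array(k)/1000).transpose(2,0,1))<.006
    print(k,m.sum(),np.percentile(P[m][:,2],[20,50,80]).round(4) if m.sum() else '')
m=(P[...,2]>.028)&(P[...,2]<.04)&(np.hypot(*(Q-gap).transpose(2,0,1))<.02)
r=cv2.minAreaRect(onplane(s,np.argwhere(m)[:,::-1],.034)[:,:2].astype(np.float32));print('stud',r,'tray frame',((np.array(r[0])-c)@R*1000).round(1),gap*1000)
E
python3 check.py g '[(-28,70),(-28,42),(-56,42),(-56,14)]' '(-42,42)'
```

```text
tray [ 0.52164 -0.0999 ] th -0.0105 n 14 rms 0.00025 scale 1.0057
cream z [0.0178 0.2774 0.0177 0.0178 0.0177 0.0176 0.2631 0.2254 0.0177 0.286
 0.0177 0.0177 0.0178 0.0177]
(-28, 70) 145 [0.017  0.0175 0.0181]
(-28, 42) 126 [0.0169 0.0178 0.0339]
(-56, 42) 128 [0.0167 0.0177 0.0183]
(-56, 14) 3053 [0.2782 0.2857 0.294 ]
stud ((0.4811333417892456, -0.05503702908754349), (0.021578261628746986, 0.02109590545296669), 89.10161590576172) tray frame [-41.  44.] [-42.  42.]
```

The green tile is flush (17.5–17.8 mm measured, against 17.7 for the cream tiles). Next is the yellow tile.

servo_tool:
  rows:
    - [100,38,-8,0,0]
    - [100,76,-16,0,0]
    - [100,115,-24,0,0]
    - [100,153,-32,0,0]
    - [100,191,-40,0,0]
    - [100,230,-48,0,0]
    - [100,268,-56,0,0]
    - [100,306,-64,0,0]

```text
time: 28.82
eef_pos: [0.4181, 0.2108, 0.194]
tool_rot: [0.712, 0.703, -0.001, -0.001]
ft_force: [1.3, -0.2, -0.6]
width: 0.0856
grip_force: 0.0
```

servo_tool:
  rows:
    - [100,38,-8,0,0]
    - [100,77,-16,0,0]
    - [100,77,-16,0,0]
    - [100,77,-16,0,0]

```text
time: 29.15
eef_pos: [0.4031, 0.2878, 0.1937]
tool_rot: [0.71, 0.704, -0.002, -0.001]
ft_force: [0.4, -0.2, -0.8]
width: 0.0854
grip_force: 0.0
```

```bash
cat > shape.py <<'E'
import sys
from stud import *
col,x,y=sys.argv[1],float(sys.argv[2]),float(sys.argv[3])
o,p,f=pose();print(p,f)
s=snap('wrist');c,a=stud(s,col,(x,y));m,pale,P,H=tile(s,col,(x,y))
w=P[m];d=w[:,:2]-c;L=d@[np.cos(a),np.sin(a)];M=d@[-np.sin(a),np.cos(a)]
k=w[:,2]<.0145
print('axes ang',np.degrees(a),'extent rel stud along a',np.percentile(L[k],[1,99]).round(4),'perp',np.percentile(M[k],[1,99]).round(4))
g=np.zeros((9,9),int)
for l,mm in zip(L[k],M[k]):
    i,j=int(round(l/.014))+4,int(round(mm/.014))+4
    if 0<=i<9 and 0<=j<9:g[i,j]+=1
print('rows: along a (down +), cols: perp (right +), 14mm');print(g)
E
python3 shape.py y .405 .315
```

```text
[0.40305009 0.2877578  0.19369904] 1.5619697934130023
stud [0.4129 0.3246] [0.413  0.3244] size [0.0199 0.0199] ang stud 36.4 ang edges mod90 35.54 zmed 0.029260902190538524
axes ang 35.53815909876023 extent rel stud along a [-0.0384  0.0091] perp [-0.0318  0.0443]
rows: along a (down +), cols: perp (right +), 14mm
[[  0   0   0   0   0   0   0   0   0]
 [  0   0  48  49   0   0   0   0   0]
 [  0   0 166 163   0   0   0   0   0]
 [  0   0 167 139   3  68  90  69   0]
 [  0   0 166 112   0 178 241 182   0]
 [  0   0  35  28   0  29  35  24   0]
 [  0   0   0   0   0   0   0   0   0]
 [  0   0   0   0   0   0   0   0   0]
 [  0   0   0   0   0   0   0   0   0]]
```

The shape reads as J: tile x' points at 125.5° and the fourth square is on +y'. I'll pick with tool x along x' (φ=2.191).

servo_tool:
  rows:
    - [100,12,3,0,-0.105]
    - [100,25,6,0,-0.21]
    - [100,36.8,9.6,0,-0.315]
    - [100,36.8,9.6,20,-0.42]
    - [100,36.8,9.6,40,-0.525]
    - [100,36.8,9.6,65,-0.629]
    - [100,36.8,9.6,100,-0.629]
    - [100,36.8,9.6,100,-0.629]

```text
time: 29.87
eef_pos: [0.4122, 0.3187, 0.0878]
tool_rot: [0.461, 0.887, -0.006, -0.003]
ft_force: [-0.8, -1.0, -2.4]
width: 0.0854
grip_force: 0.0
```

```bash
python3 - <<'E'
from h import *
from stud import *
o,p,f=pose();print(p,f,to([.4130,.3245,.0165],2.191))
s=snap('wrist');
try: stud(s,'y',(.41,.32))
except Exception as e: print(e)
E
```

```text
[0.41215267 0.31869647 0.08777544] 2.183715620312835 [ 4.3  4.  71.3 -7.3]
stud [0.4127 0.3245] [0.4126 0.3244] size [0.0189 0.0192] ang stud 35.4 ang edges mod90 36.67 zmed 0.029367470649735033
```

servo_tool:
  rows:
    - [100,0,0,0,0]
    - [100,0,0,0,0]

```text
time: 30.08
eef_pos: [0.4163, 0.3224, 0.0987]
tool_rot: [0.461, 0.888, 0.001, 0.001]
ft_force: [0.4, 0.1, 0.2]
width: 0.0855
grip_force: 0.0
```

```bash
python3 - <<'E'
from h import *
o,p,f=pose();print(p,f,to([.4128,.3245,.0165],2.191))
E
```

```text
[0.4162797  0.32242785 0.0986892 ] 2.1844583145648926 [ 3.7 -1.7 82.2 -6.5]
```

servo_tool:
  rows:
    - [100,3.7,-1.7,30,-0.006]
    - [100,3.7,-1.7,60,-0.006]
    - [100,3.7,-1.7,77,-0.006]
    - [100,3.7,-1.7,82,-0.006]
    - [100,3.7,-1.7,82,-0.006]
    - [0,3.7,-1.7,82,-0.006]
    - [0,3.7,-1.7,82,-0.006]
    - [0,3.7,-1.7,82,-0.006]

```text
time: 30.75
eef_pos: [0.4129, 0.3252, 0.0166]
tool_rot: [0.457, 0.889, 0.002, 0.001]
ft_force: [0.4, -0.4, -0.3]
width: 0.0514
grip_force: 0.0
```

servo_tool:
  rows:
    - [0,0,0,0,0]
    - [0,0,0,0,0]
    - [0,0,0,0,0]
    - [0,0,0,0,0]
    - [0,0,0,0,0]
    - [0,0,0,0,0]

```text
time: 31.25
eef_pos: [0.4122, 0.3248, 0.0153]
tool_rot: [0.457, 0.889, 0.001, 0.0]
ft_force: [-0.5, -0.5, 6.1]
width: 0.0204
grip_force: 61.3
```

```bash
python3 -c "
from h import *
o,p,f=pose();print(p,f,o['ft_force'],o['width'],o['grip_force'])
s=snap('wrist');H=hsv(s);print(H[262:335:6,322].tolist(),H[305,280:366:6].tolist())"; python3 held.py y .028
```

```text
[0.41221383 0.32480434 0.01528805] 2.1918091261720294 [-0.53040415 -0.51558871  6.13853641] 0.020423509266267757 61.342188119888306
[[19, 191, 120], [19, 192, 121], [19, 193, 120], [20, 109, 70], [21, 114, 74], [19, 114, 103], [20, 113, 120], [19, 111, 83], [20, 109, 82], [19, 112, 82], [20, 110, 81], [20, 109, 82], [18, 148, 88]] [[110, 13, 57], [100, 13, 57], [120, 7, 35], [10, 38, 20], [19, 113, 117], [20, 112, 118], [19, 109, 82], [19, 111, 83], [20, 109, 82], [19, 111, 83], [19, 112, 82], [20, 111, 69], [135, 23, 22], [105, 9, 57], [105, 9, 57]]
px [299 277] [346 334] tool x range -0.0116 0.0161 y -0.0097 0.0104 rows [(277, 84, 36), (280, 70, 39), (283, 72, 43), (286, 74, 44), (289, 76, 42), (292, 102, 47), (295, 116, 48), (298, 118, 48), (301, 83, 48), (304, 83, 48), (307, 82, 47), (310, 82, 46), (313, 82, 46), (316, 81, 46), (319, 81, 46), (322, 81, 46), (325, 81, 46), (328, 81, 46), (331, 81, 46), (334, 85, 21)]
```

servo_tool:
  rows:
    - [0,0,0,-20,0]
    - [0,0,0,-50,0]
    - [0,0,0,-85,0]
    - [0,0,0,-120,0]
    - [0,0,0,-155,0]
    - [0,0,0,-180,0]
    - [0,0,0,-180,0]

```text
time: 31.93
eef_pos: [0.4133, 0.3256, 0.201]
tool_rot: [0.457, 0.889, 0.004, 0.002]
ft_force: [0.8, 0.2, 0.4]
width: 0.0198
grip_force: 60.7
```

servo_tool:
  rows:
    - [0,-32,-16,0,0]
    - [0,-64,-32,0,0]
    - [0,-95,-49,0,0]
    - [0,-127,-65,0,0]
    - [0,-159,-81,0,0]
    - [0,-190,-98,0,0]
    - [0,-222,-114,0,0]
    - [0,-254,-130,0,0]

```text
time: 32.6
eef_pos: [0.4532, 0.0405, 0.1929]
tool_rot: [0.457, 0.889, -0.0, -0.001]
ft_force: [1.6, 0.2, 0.5]
width: 0.0198
grip_force: 60.6
```

servo_tool:
  rows:
    - [0,-32,-16,0,0]
    - [0,-64,-33,0,0]
    - [0,-95,-49,0,0]
    - [0,-127,-65,0,0]
    - [0,-159,-81,0,0]
    - [0,-190,-98,0,0]
    - [0,-190,-98,0,0]
    - [0,-190,-98,0,0]

```text
time: 33.27
eef_pos: [0.4839, -0.1707, 0.1923]
tool_rot: [0.459, 0.889, -0.0, -0.002]
ft_force: [-0.5, 0.1, -0.5]
width: 0.0203
grip_force: 60.6
```

servo_tool:
  rows:
    - [0,0,0,0,0.115]
    - [0,0,0,0,0.23]
    - [0,0,0,0,0.345]
    - [0,0,0,0,0.46]
    - [0,0,0,0,0.575]
    - [0,0,0,0,0.69]
    - [0,0,0,0,0.805]
    - [0,0,0,0,0.92]

```text
time: 33.93
eef_pos: [0.4844, -0.1677, 0.1935]
tool_rot: [0.806, 0.592, -0.0, -0.001]
ft_force: [-0.1, -0.6, -2.0]
width: 0.0205
grip_force: 60.7
```

servo_tool:
  rows:
    - [0,0,0,0,0.115]
    - [0,0,0,0,0.23]
    - [0,0,0,0,0.345]
    - [0,0,0,0,0.46]
    - [0,0,0,0,0.575]
    - [0,0,0,0,0.69]
    - [0,0,0,0,0.805]
    - [0,0,0,0,0.92]

```text
time: 34.6
eef_pos: [0.4844, -0.1677, 0.1935]
tool_rot: [0.985, 0.173, -0.0, -0.001]
ft_force: [0.1, 0.8, -0.3]
width: 0.0201
grip_force: 60.7
```

servo_tool:
  rows:
    - [0,0,0,0,0.115]
    - [0,0,0,0,0.23]
    - [0,0,0,0,0.345]
    - [0,0,0,0,0.36]
    - [0,0,0,0,0.36]
    - [0,0,0,0,0.36]
    - [0,0,0,0,0.36]

```text
time: 35.18
eef_pos: [0.4845, -0.1689, 0.194]
tool_rot: [1.0, -0.003, -0.0, -0.0]
ft_force: [0.2, 0.6, -0.2]
width: 0.0206
grip_force: 60.6
```

```bash
sed -i 's/p\[2\]+.0105/p[2]+.0127/' place.py; python3 place.py y -35 -70 -0.9 0.2 .1 0
```

```text
[ 0.48452838 -0.1688731   0.19403646] -0.005280021263998069 width 0.02055850563203247 grip 60.64827919006348 [ 0.15323463  0.64566535 -0.15428054]
px [299 277] [346 334] tool x range -0.01 0.0176 y -0.0098 0.0104 rows [(277, 106, 36), (280, 89, 46), (283, 92, 43), (286, 95, 46), (289, 98, 47), (292, 128, 48), (295, 138, 48), (298, 134, 48), (301, 110, 48), (304, 108, 48), (307, 110, 48), (310, 91, 47), (313, 97, 47), (316, 95, 47), (319, 97, 46), (322, 110, 46), (325, 110, 46), (328, 110, 46), (331, 109, 46), (334, 109, 38)]
tray [ 0.52109 -0.09919] th -0.0113 n 14 rms 0.00027 scale 1.0063
gap [ 0.48530325 -0.16878708] tcp target [ 0.48620545 -0.16859723] move [ 1.7 -0.4 94.1  5.3]
```

servo_tool:
  rows:
    - [0,1.7,-0.1,30,0.005]
    - [0,1.7,-0.1,65,0.005]
    - [0,1.7,-0.1,100,0.005]
    - [0,1.7,-0.1,130,0.005]
    - [0,1.7,-0.1,148,0.005]
    - [0,1.7,-0.1,154,0.005]
    - [0,1.7,-0.1,154,0.005]
    - [0,1.7,-0.1,154,0.005]

```text
time: 35.9
eef_pos: [0.4868, -0.1695, 0.0413]
tool_rot: [1.0, -0.006, 0.001, 0.0]
ft_force: [0.5, -0.4, -1.0]
width: 0.0201
grip_force: 60.6
```

servo_tool:
  rows:
    - [0,0,0,3,0]
    - [0,0,0,6,0]
    - [0,0,0,9,0]
    - [0,0,0,12,0]
    - [0,0,0,14,0]
    - [0,0,0,16,0]
    - [0,0,0,18,0]
    - [0,0,0,18,0]

```text
time: 36.57
eef_pos: [0.486, -0.1692, 0.0216]
tool_rot: [1.0, -0.007, -0.0, -0.0]
ft_force: [0.2, 0.5, -0.1]
width: 0.0203
grip_force: 60.6
```

servo_tool:
  rows:
    - [0,0,0,0,0]
    - [0,0,0,0,0]

```text
time: 36.73
eef_pos: [0.4863, -0.1693, 0.0223]
tool_rot: [1.0, -0.007, 0.0, 0.0]
ft_force: [-0.3, 0.2, -0.1]
width: 0.0206
grip_force: 60.6
```

Inside the gap with no side force. I'll press down a little further, release and rise.

servo_tool:
  rows:
    - [0,0,0,1,0]
    - [0,0,0,2,0]
    - [0,0,0,2.5,0]
    - [0,0,0,2.5,0]

```text
time: 37.07
eef_pos: [0.4865, -0.1693, 0.0213]
tool_rot: [1.0, -0.007, 0.0, 0.0]
ft_force: [-2.8, 1.3, 7.5]
width: 0.0204
grip_force: 61.7
```

servo_tool:
  rows:
    - [0,0,0,-1.5,0]
    - [45,0,0,-1.5,0]
    - [45,0,0,-1.5,0]
    - [45,0,0,-1.5,0]
    - [45,0,0,-20,0]
    - [100,0,0,-55,0]
    - [100,0,0,-95,0]
    - [100,0,0,-135,0]

```text
time: 37.73
eef_pos: [0.4856, -0.169, 0.1552]
tool_rot: [1.0, -0.007, -0.001, -0.0]
ft_force: [1.2, -0.1, 0.3]
width: 0.073
grip_force: 0.0
```

servo_tool:
  rows:
    - [100,-20,0,-20,0]
    - [100,-40,0,-40,0]
    - [100,-40,0,-40,0]
    - [100,-40,0,-40,0]

```text
time: 38.07
eef_pos: [0.4466, -0.1691, 0.1963]
tool_rot: [1.0, -0.007, 0.002, 0.001]
ft_force: [0.8, 0.4, -0.1]
width: 0.0855
grip_force: 0.0
```

```bash
python3 check.py y '[(0,-70),(-28,-70),(-56,-70),(-56,-42),(-28,70),(-56,14)]' '(-35,-70)'; python3 -c "
from h import *
o,p,f=pose();print(p,f,to([.53,.37,.2],1.56))
s=snap('top');P=cloud(s)
for a,c,m in blobs(red(s),40):print(a,c,P[m].mean(0))"
```

```text
tray [ 0.52134 -0.09916] th -0.0119 n 14 rms 0.0002 scale 1.0048
cream z [0.0178 0.0178 0.0177 0.0175 0.0178 0.0176 0.0176 0.0177 0.0177 0.0178
 0.0176 0.0177 0.0177 0.281 ]
(0, -70) 1369 [0.3406 0.3406 0.3406]
(-28, -70) 165 [0.0342 0.0352 0.0358]
(-56, -70) 179 [0.017  0.0176 0.2843]
(-56, -42) 3780 [0.2765 0.283  0.2889]
(-28, 70) 130 [0.0167 0.0174 0.0181]
(-56, 14) 128 [0.0169 0.0174 0.0179]
stud ((0.4874148964881897, -0.16999007761478424), (0.02113937772810459, 0.02171904593706131), 89.21907043457031) tray frame [-33.4 -70.9] [-35. -70.]
[ 0.44644873 -0.16882199  0.19448917] -0.013524695296142752 [   76.3  -539.9    -5.5 -1573.5]
229 [480.1  80.3] [ 0.91682342 -0.39122047  0.14925389]
125 [135.7 251.5] [0.55244332 0.39656439 0.03249281]
113 [268.6 259.6] [0.52983323 0.08120991 0.05988215]
44 [157.3 262.6] [0.52841861 0.3509656  0.0114271 ]
127 [636.1 300.3] [ 0.43717817 -0.7663629   0.01935009]
```

Yellow is home. Next is the red tile.

servo_tool:
  rows:
    - [100,4,-38,0,0]
    - [100,8,-76,0,0]
    - [100,12,-114,0,0]
    - [100,16,-152,0,0]
    - [100,20,-190,0,0]
    - [100,24,-228,0,0]
    - [100,28,-266,0,0]
    - [100,32,-304,0,0]

```text
time: 38.83
eef_pos: [0.4819, 0.137, 0.1923]
tool_rot: [1.0, -0.006, -0.002, 0.0]
ft_force: [0.8, -0.7, 1.6]
width: 0.0856
grip_force: 0.0
```

servo_tool:
  rows:
    - [100,5,-38,0,0]
    - [100,10,-76,0,0]
    - [100,15,-114,0,0]
    - [100,20,-152,0,0]
    - [100,25,-190,0,0]
    - [100,30,-228,0,0]
    - [100,30,-246,0,0]
    - [100,30,-246,0,0]

```text
time: 39.5
eef_pos: [0.5141, 0.3845, 0.1902]
tool_rot: [1.0, -0.004, -0.003, 0.001]
ft_force: [0.9, 0.1, 0.4]
width: 0.0853
grip_force: 0.0
```

servo_tool:
  rows:
    - [100,0,0,0,0]
    - [100,0,0,0,0]
    - [100,0,0,0,0]

```text
time: 39.75
eef_pos: [0.5156, 0.3793, 0.1939]
tool_rot: [1.0, -0.007, -0.0, 0.0]
ft_force: [-0.3, -0.6, 0.4]
width: 0.0856
grip_force: 0.0
```

```bash
python3 shape.py r .545 .38
```

```text
[0.51564263 0.37932624 0.19393442] -0.014337308029918283
stud [0.5558 0.3755] [0.5556 0.3753] size [0.0193 0.0185] ang stud 48.1 ang edges mod90 48.17 zmed 0.029309013086373938
axes ang -41.828411968959756 extent rel stud along a [-0.0377  0.0106] perp [-0.0454  0.0306]
rows: along a (down +), cols: perp (right +), 14mm
[[  0   0   0   0   0   0   0   0   0]
 [  0   0   0   0   0  48  38   0   0]
 [  0   0   0   0   0 186 160   0   0]
 [  0  37  56  29   1 184 164   0   0]
 [  0 173 218 114   0 184 170   0   0]
 [  0  51  62  40   0  56  44   0   0]
 [  0   0   0   0   0   0   0   0   0]
 [  0   0   0   0   0   0   0   0   0]
 [  0   0   0   0   0   0   0   0   0]]
```

Shape L confirmed: x' at -41.8°, fourth square on -x'. I'll pick with tool x along y' (φ=0.841).

servo_tool:
  rows:
    - [100,10,1,0,-0.11]
    - [100,20,2,0,-0.22]
    - [100,30,3,0,-0.33]
    - [100,40.2,3.3,0,-0.44]
    - [100,40.2,3.3,20,-0.55]
    - [100,40.2,3.3,50,-0.66]
    - [100,40.2,3.3,75,-0.77]
    - [100,40.2,3.3,100,-0.855]

```text
time: 40.47
eef_pos: [0.556, 0.3753, 0.094]
tool_rot: [0.912, 0.41, 0.0, 0.0]
ft_force: [0.5, 0.9, 1.2]
width: 0.0853
grip_force: 0.0
```

servo_tool:
  rows:
    - [100,0,0,0,0]
    - [100,0,0,0,0]
    - [100,0,0,0,0]
    - [100,0,0,0,0]
    - [100,0,0,0,0]

```text
time: 40.88
eef_pos: [0.5567, 0.377, 0.0977]
tool_rot: [0.913, 0.408, 0.002, -0.0]
ft_force: [-0.4, 0.1, -0.6]
width: 0.0853
grip_force: 0.0
```

```bash
python3 - <<'E'
from stud import *
o,p,f=pose();print(p,f)
try:
    c,a=stud(snap('wrist'),'r',(.55,.375));print(to([c[0],c[1],.0165],.841))
except Exception as e: print(e)
print(to([.5557,.3754,.0165],.841))
E
```

```text
[0.55671608 0.37702509 0.09765627] 0.8404609319915273
stud [0.5561 0.3754] [0.5556 0.3756] size [0.0211 0.0195] ang stud 48.9 ang edges mod90 47.24 zmed 0.029187108307580804
[-1.7  0.3 80.7 -0.1]
[-1.8  0.5 80.7 -0.1]
```

servo_tool:
  rows:
    - [100,-1.7,0.4,30,0]
    - [100,-1.7,0.4,60,0]
    - [100,-1.7,0.4,76,0]
    - [100,-1.7,0.4,80.5,0]
    - [100,-1.7,0.4,80.5,0]
    - [0,-1.7,0.4,80.5,0]
    - [0,-1.7,0.4,80.5,0]
    - [0,-1.7,0.4,80.5,0]

```text
time: 41.6
eef_pos: [0.556, 0.3758, 0.0168]
tool_rot: [0.913, 0.409, 0.002, -0.0]
ft_force: [0.2, -1.0, 0.3]
width: 0.0518
grip_force: 0.0
```

servo_tool:
  rows:
    - [0,0,0,0,0]
    - [0,0,0,0,0]
    - [0,0,0,0,0]
    - [0,0,0,0,0]
    - [0,0,0,0,0]
    - [0,0,0,0,0]

```text
time: 42.1
eef_pos: [0.5554, 0.3754, 0.0155]
tool_rot: [0.913, 0.409, 0.001, -0.0]
ft_force: [-0.1, 0.4, 6.0]
width: 0.0204
grip_force: 61.2
```

```bash
sed -i 's/win=(262,335/win=(262,345/' held.py; python3 -c "
from h import *
o,p,f=pose();print(p,f,o['ft_force'],o['width'],o['grip_force'])"; python3 held.py r .028
```

```text
[0.55538378 0.37537206 0.01545761] 0.8418034815384186 [-0.05380092  0.3595355   5.99155789] 0.020447803610487335 61.15238070487976
px [300 278] [346 335] tool x range -0.0112 0.0165 y -0.0086 0.0109 rows [(278, 80, 40), (281, 83, 45), (284, 85, 44), (287, 87, 46), (290, 93, 46), (293, 117, 46), (296, 117, 46), (299, 104, 46), (302, 102, 46), (305, 101, 45), (308, 101, 44), (311, 100, 44), (314, 100, 44), (317, 99, 44), (320, 99, 44), (323, 98, 44), (326, 98, 44), (329, 97, 44), (332, 95, 43), (335, 64, 20)]
```

servo_tool:
  rows:
    - [0,0,0,-20,0]
    - [0,0,0,-50,0]
    - [0,0,0,-85,0]
    - [0,0,0,-120,0]
    - [0,0,0,-155,0]
    - [0,0,0,-180,0]
    - [0,0,0,-180,0]

```text
time: 42.73
eef_pos: [0.5564, 0.376, 0.202]
tool_rot: [0.913, 0.409, 0.005, -0.001]
ft_force: [0.8, 0.1, 0.2]
width: 0.02
grip_force: 60.5
```

servo_tool:
  rows:
    - [0,-26,25.4,0,0]
    - [0,-52,51,0,0]
    - [0,-78,76,0,0]
    - [0,-104,102,0,0]
    - [0,-131,127,0,0]
    - [0,-157,152,0,0]
    - [0,-183,178,0,0]
    - [0,-209,203,0,0]

```text
time: 43.4
eef_pos: [0.5663, 0.0821, 0.1925]
tool_rot: [0.913, 0.409, -0.001, -0.0]
ft_force: [0.6, -1.3, -0.9]
width: 0.0204
grip_force: 60.4
```

servo_tool:
  rows:
    - [0,-26,25.4,0,0]
    - [0,-52,51,0,0]
    - [0,-78,76,0,0]
    - [0,-104,102,0,0]
    - [0,-131,127,0,0]
    - [0,-157,153,0,0]
    - [0,-157,153,0,0]
    - [0,-157,153,0,0]

```text
time: 44.07
eef_pos: [0.5758, -0.137, 0.1922]
tool_rot: [0.913, 0.407, -0.001, -0.001]
ft_force: [1.3, 0.1, -0.2]
width: 0.0205
grip_force: 60.4
```

servo_tool:
  rows:
    - [0,0,0,0,-0.105]
    - [0,0,0,0,-0.21]
    - [0,0,0,0,-0.315]
    - [0,0,0,0,-0.42]
    - [0,0,0,0,-0.525]
    - [0,0,0,0,-0.63]
    - [0,0,0,0,-0.718]
    - [0,0,0,0,-0.718]

```text
time: 44.73
eef_pos: [0.5764, -0.1335, 0.1932]
tool_rot: [0.709, 0.705, -0.0, -0.001]
ft_force: [-0.4, -0.0, -1.4]
width: 0.0201
grip_force: 60.4
```

servo_tool:
  rows:
    - [0,0,0,0,0]
    - [0,0,0,0,0]
    - [0,0,0,0,0]

```text
time: 44.98
eef_pos: [0.5765, -0.1346, 0.194]
tool_rot: [0.711, 0.703, -0.0, -0.0]
ft_force: [-0.0, 0.2, -0.6]
width: 0.0203
grip_force: 60.4
```

```bash
python3 place.py r 56 -35 -0.6 0.2 .1 1.5708
```

```text
[ 0.57652352 -0.13458581  0.19397357] 1.5585980748591588 width 0.020343371428991796 grip 60.42478322982788 [-0.02610084  0.17002762 -0.57473824]
px [299 278] [346 335] tool x range -0.0115 0.0162 y -0.0093 0.0108 rows [(278, 83, 39), (281, 86, 45), (284, 88, 45), (287, 91, 46), (290, 96, 45), (293, 121, 47), (296, 123, 48), (299, 116, 48), (302, 114, 48), (305, 114, 47), (308, 113, 46), (311, 112, 46), (314, 111, 46), (317, 110, 46), (320, 109, 46), (323, 105, 46), (326, 98, 46), (329, 94, 46), (332, 93, 46), (335, 80, 18)]
tray [ 0.52112 -0.09972] th -0.0124 n 13 rms 0.00024 scale 1.0061
gap [ 0.57667756 -0.13541342] tcp target [ 0.576485   -0.13481099] move [-0.  -0.1 94.1  0.4]
```

servo_tool:
  rows:
    - [0,0,0.3,30,0]
    - [0,0,0.3,65,0]
    - [0,0,0.3,100,0]
    - [0,0,0.3,130,0]
    - [0,0,0.3,148,0]
    - [0,0,0.3,154,0]
    - [0,0,0.3,154,0]
    - [0,0,0.3,154,0]

```text
time: 45.7
eef_pos: [0.5774, -0.1353, 0.0414]
tool_rot: [0.711, 0.703, 0.0, 0.001]
ft_force: [0.8, -0.3, -0.5]
width: 0.0204
grip_force: 60.5
```

servo_tool:
  rows:
    - [0,0,0,3,0]
    - [0,0,0,6,0]
    - [0,0,0,9,0]
    - [0,0,0,12,0]
    - [0,0,0,14,0]
    - [0,0,0,16,0]
    - [0,0,0,18,0]
    - [0,0,0,18,0]

```text
time: 46.37
eef_pos: [0.5766, -0.135, 0.0216]
tool_rot: [0.711, 0.703, -0.0, -0.0]
ft_force: [-0.1, 0.6, -1.3]
width: 0.0203
grip_force: 60.5
```

servo_tool:
  rows:
    - [0,0,0,1,0]
    - [0,0,0,2,0]
    - [0,0,0,2,0]

```text
time: 46.62
eef_pos: [0.5769, -0.1351, 0.0214]
tool_rot: [0.711, 0.703, 0.0, 0.0]
ft_force: [-4.5, 1.3, 4.0]
width: 0.0203
grip_force: 61.1
```

It has touched the floor at the expected height. Release, rise, back off and check.

servo_tool:
  rows:
    - [0,0,0,-1,0]
    - [45,0,0,-1,0]
    - [45,0,0,-1,0]
    - [45,0,0,-1,0]
    - [45,0,0,-20,0]
    - [100,0,0,-55,0]
    - [100,0,0,-95,0]
    - [100,0,0,-135,0]

```text
time: 47.28
eef_pos: [0.5762, -0.1349, 0.1557]
tool_rot: [0.711, 0.703, -0.001, -0.001]
ft_force: [0.7, 0.2, 0.8]
width: 0.0732
grip_force: 0.0
```

servo_tool:
  rows:
    - [100,-20,-20,-30,0]
    - [100,-40,-40,-60,0]
    - [100,-60,-60,-90,0]
    - [100,-60,-80,-110,0]
    - [100,-60,-80,-110,0]
    - [100,-60,-80,-110,0]
    - [100,-60,-80,-110,0]

```text
time: 47.87
eef_pos: [0.4964, -0.194, 0.2641]
tool_rot: [0.711, 0.703, -0.0, -0.0]
ft_force: [1.4, 0.1, -0.4]
width: 0.0856
grip_force: 0.0
```

```bash
python3 check.py r '[(56,-14),(56,-42),(56,-70),(28,-14),(0,-70),(-28,-70),(-56,-70),(-56,-42),(-28,70),(-28,42),(-56,42),(-56,14)]' '(56,-35)'; python3 m4.py | tail -1; python3 -c "
from h import *
s=snap('wrist','fin');P=cloud(s)
for a,c,m in blobs(red(s),80):print(a,c,np.percentile(P[m],[2,50,98],axis=0).round(3).tolist())
t=snap('top');P=cloud(t);print(P[165:175,440:446,2].max(),P[157,221],get_obs()['time'])"
```

```text
tray [ 0.5215  -0.09936] th -0.0115 n 14 rms 0.00019 scale 1.004
cream z [0.0177 0.0178 0.0179 0.0176 0.0177 0.0176 0.0177 0.0178 0.0176 0.0175
 0.4083 0.0174 0.0178 0.0176]
(56, -14) 99 [0.0169 0.0177 0.0183]
(56, -42) 103 [0.0347 0.0354 0.0361]
(56, -70) 92 [0.0167 0.0173 0.0179]
(28, -14) 104 [0.0168 0.0176 0.0181]
(0, -70) 157 [0.0173 0.0185 0.365 ]
(-28, -70) 102 [0.0346 0.0352 0.036 ]
(-56, -70) 89 [0.0166 0.0173 0.0179]
(-56, -42) 96 [0.017  0.0174 0.0182]
(-28, 70) 118 [0.0168 0.0175 0.0183]
(-28, 42) 119 [0.017  0.018  0.0337]
(-56, 42) 105 [0.017  0.0177 0.0188]
(-56, 14) 109 [0.0166 0.0174 0.018 ]
stud ((0.577332615852356, -0.1362917423248291), (0.021442847326397896, 0.02183721400797367), 89.71100616455078) tray frame [ 56.1 -36.2] [ 56. -35.]
bar 809 [[0.5742, -0.1763, 0.0264], [0.6494, -0.1078, 0.03], [0.6643, -0.021, 0.0337]]
959 [384.8 119. ] [[0.541, -0.125, 0.016], [0.564, -0.115, 0.017], [0.588, -0.105, 0.019]]
566 [395.2 165.5] [[0.568, -0.181, 0.016], [0.577, -0.164, 0.017], [0.588, -0.147, 0.033]]
0.15448705962439638 [0.76817908 0.19363097 0.06982738] 48.0667
```

View pics/fin.png

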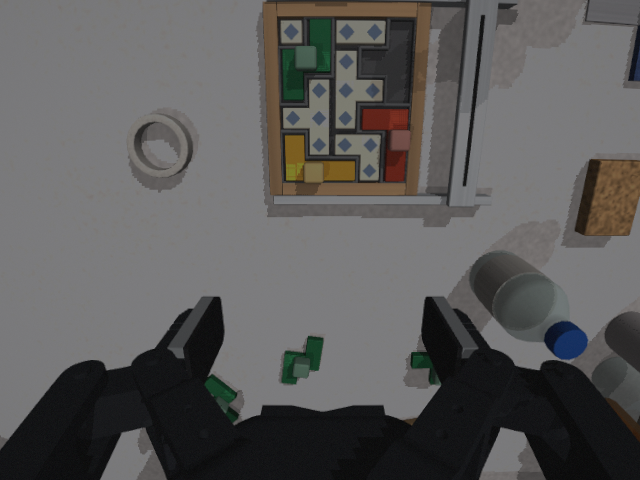

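The final view shows green, yellow and red flush in their gaps, the bar back at (470,110), and the bottle and the jar upright. One last check for a blue tile, then I'll hand in.

```bash
python3 - <<'E'
from h import *
n=0
for v in('top','side'):
    s=snap(v);H=hsv(s);P=cloud(s)
    m=((H[...,0]>100)&(H[...,0]<130)&(H[...,1]>110)&(P[...,2]>.004)&(P[...,2]<.033)&(P[...,0]<.78)).astype(np.uint8)
    for a,c,k in blobs(m,40): print(v,a,c,P[k].mean(0));n+=1
if n==0: print(job_done())
E
```

```text
the job is handed in; nothing more can be done
None
```

The job is handed in: I wound the bar back to its stop and folded the handle flat. The green, yellow and red tiles sit flush in their gaps, no blue tile was on the table, and the bottle and jar are still standing.

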